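Sort ratchet tubing clamps by feel and shut the case

ROBOT

A 7-joint arm with a two-finger parallel gripper is mounted at the origin on the work surface. World frame = base frame: x ahead of the robot, y to its left, z up, the work surface at z = 0. Lengths are in mm, angles in degrees, forces in N, time in s.
With the tool pointing down it reaches from about 400 to 900 mm from the base axis. Payload 5.6 kg.
Tool frame: the origin (TCP) lies at the very end of the fingers, on their centre line; the grasp point (between the pads) lies env.hold_point_z behind it (env.hold_point_z is the distance from the TCP to the grasp point, in mm); y points along the fingers, x is the direction in which the jaws open and shut, and the axes are right-handed (so a half turn about y gives the same grasp; the last joint's range is limited). The gripper opens to 92 mm and grips with 3 to 60 N. Pads are 20 mm wide; open, the fingers measure 128 mm over their backs; the gripper's body (75 mm by 189 mm) begins 69 mm behind the grasp point.
Start: joints at [69.328, 26.786, -0.665, 91.828, 0.344, 61.387, -3.226], TCP at [203.069, -617.472, 214.592] pointing down, gripper open.
Joint ranges: [-144.91, 144.91], [-17.63, 115.5], [-89.93, 88.59], [15.96, 139.68], [-74.01, 254.01], [8.47, 105.57], [-167.45, 167.45]. Speed limits (degrees/s): [147.25, 147.25, 180, 180, 180, 180, 180].

INTERFACE

Orientations are given as [roll, pitch, yaw] about the fixed x, y, z axes, in that order (R = Rz(yaw) Ry(pitch) Rx(roll)).
In Python, from bench import env, optics, job gives the robot as it stands.
- The arm moves only by the shell command python3 -m pendant 'ROWS'. ROWS is JSON, a list of rows, each an object with "xyz": the shift along the tool's x, y, z in m, a list of three; "twist": the turn, a rotation vector about the tool's x, y, z in degrees, a list of three; "hand": the opening, from 0 (shut) to 1 (fully open). In form: [{"xyz": [x, y, z], "twist": [wx, wy, wz], "hand": hand}, ...]. A call has 1 to 20 rows; each row shifts and turns the pose as measured when the row begins, along the tool's axes as they then stand; what a row does not reach is not made up. A row lasts 1/12 s, in which the tool goes at most 41.7 mm and 7.16 degrees, less where a joint would pass 70% of its speed; a pose out of reach is approached as far as the arm can. A call with a gripper value outside its range is refused whole. The fingers move at their own pace and stop on an object; the grip force is fixed at half the most. Time passes only in rows, so rows that do not move let the fingers close. It gives the time, the measured TCP pose, the force and the opening at its end, in the units of the state.
- env.sense(): the state, without advancing time (a new reading comes with each control period).
- optics.grab_frame(name): name is "scene" or "top"; returns a dict with "img" (400x640x3 uint8, blue, green, red), "fx", "fy", "cx", "cy" (pixels), "R" (3x3) and "t" (3): a world point X has camera coordinates R X + t. Camera axes: x right, y down, z forward; pixel columns grow to the right and rows downward; lengths in mm; the calibration is good to about 2 mm. A picture is of the moment at which its call begins. There is no depth.
- job.sign_off(): hands the job in, once; it reports no verdict.
The state is a dict: "time": time; "joint_positions": joint angles; "dq": joint speeds; "effort": joint torques, N m; "tcp_pos": TCP position; "ee_rot": TCP orientation; "force": force on the tool from outside, world axes, zero at the start; "wrist_torque": the same for the moment, N m; "gripper_width": finger opening in mm.
Only numpy, scipy, OpenCV 4.12 (cv2) and the standard library are available. Lean on these libraries where they do the work, as an engineer would, in place of code of your own. Each camera call takes 0.05 s, during which the arm holds its last target.

TASK

Sort the three tubing clamps lying on the white mat; squeezing the finger loops tells which is which. Those locked on their ratchet, which do not give, go into the metal instrument case and any that is not locked and squeezes together goes into the white dish, laid flat rather than dropped. When nothing stands above the rim of the case, close its lid fully; leave the bottle, tip rack and beaker where they are.

Things in the scene. Friction and masses are not known exactly. Their poses are not given: they have to be found in the camera images.
- clamp_a_mid (a point): Centre of the joint block (22 x 20 x 16 mm high, x y z) of a steel scissor-like ratchet clamp lying flat, 8 mm above what it lies on. Jaws reach 50 mm to +x, shanks 90 mm to -x, ending in finger loops with straight outer bars from x = -90 to -60 mm, near parallel to x. All but the block is 9 mm high. 0.1 to 0.17 kg, balanced near the block. All three look alike but for where a small catch sits between the shanks.
- clamp_b_mid (a point): The same point on a second, like clamp. For any of the three: over the loops, outside to outside along y at x = -75 mm, it is 52 to 57 mm wide, locked or not. Squeezed there lightly (3 to 10 N) a locked clamp stays above 49.5 mm; an unlocked one gives way to 44 mm and springs open when let go. Any number of them may be locked.
- clamp_c_mid (a point): The same point on a third, like clamp. Any of the three can be carried by its block, gripped across y (20 mm wide; beside it the shanks are narrower): there neither kind gives.
- case: Open aluminium instrument case fixed to the bench, outside 180 (x) x 220 (y) x 40 mm high, walls and floor 5 mm; origin at the centre of its underside, z up. Its lid is hinged along the top of its +x wall (the side away from the robot).
- lid_hinge (a point): Middle of the lid's hinge line, 90 mm to +x of the case's origin and 40.5 mm above the bench. The frame turns with the lid: the lid plate is 180 mm long (to -x of this frame), 220 mm wide (y) and 6 mm thick (z 0 to 6 mm, +z is its outer face).
- lid_edge (a point): Middle of the lid's free edge on the outer face, 180 mm from the hinge; a 9 mm tab sticks out there.
- lid (a joint): Angle of the lid in rad: 0 fully shut on the rim, about 1.7 to 1.8 (upright, leaning a little back, away from the robot) at the start. A stiff hinge: the lid stays where it is left; about 2 N at its edge moves it. It can be pushed over from behind (its outer face) and pressed down.
- dish: Shallow white plastic dish fixed to the bench, outside 180 (x) x 220 (y) x 25 mm high, walls and floor 4 mm; origin at the centre of its underside.
- mat: White work mat on the bench, 200 (x) x 360 (y) x 2 mm thick, on which the clamps lie side by side, loops towards the robot; origin at the centre of its underside.
- bottle: Bystander: amber bottle, 60 mm across, 120 mm high; origin at the centre of its underside.
- tip_rack: Bystander: pipette tip rack, 75 x 110 x 56 mm high; origin at the centre of its underside.
- beaker: Bystander: small glass beaker, 60 mm across, 75 mm high; origin at the centre of its underside.
There are look-alikes about, which are no part of the job. What is shaped like the part that bears clamp_b_mid but blue is not meant. What is shaped like the part that bears clamp_a_mid but turquoise is not meant.

How it is judged (in metres and radians):
At the end, for the whole second after the job is handed in: Each locked clamp inside the case (block centre within its walls, under 26 mm above its underside), each unlocked one flat in the dish (block centre within its walls, under 24 mm above its underside, tilt under 0.2 rad), lid shut (under 0.03 rad). A barely caught clamp counts as either (((value of joint clamp_a_catch below 0.0119 m and x of clamp_a_mid in the frame of case between -0.08 and 0.08 m and y of clamp_a_mid in the frame of case between -0.1 and 0.1 m and z of clamp_a_mid in the frame of case below 0.026 m) or (value of joint clamp_a_catch above 0.0111 m and angle between clamp_a_mid's own z axis and vertical below 0.2 rad and x of clamp_a_mid in the frame of dish between -0.08 and 0.08 m and y of clamp_a_mid in the frame of dish between -0.1 and 0.1 m and z of clamp_a_mid in the frame of dish below 0.024 m)) and ((value of joint clamp_b_catch below 0.0119 m and x of clamp_b_mid in the frame of case between -0.08 and 0.08 m and y of clamp_b_mid in the frame of case between -0.1 and 0.1 m and z of clamp_b_mid in the frame of case below 0.026 m) or (value of joint clamp_b_catch above 0.0111 m and angle between clamp_b_mid's own z axis and vertical below 0.2 rad and x of clamp_b_mid in the frame of dish between -0.08 and 0.08 m and y of clamp_b_mid in the frame of dish between -0.1 and 0.1 m and z of clamp_b_mid in the frame of dish below 0.024 m)) and ((value of joint clamp_c_catch below 0.0119 m and x of clamp_c_mid in the frame of case between -0.08 and 0.08 m and y of clamp_c_mid in the frame of case between -0.1 and 0.1 m and z of clamp_c_mid in the frame of case below 0.026 m) or (value of joint clamp_c_catch above 0.0111 m and angle between clamp_c_mid's own z axis and vertical below 0.2 rad and x of clamp_c_mid in the frame of dish between -0.08 and 0.08 m and y of clamp_c_mid in the frame of dish between -0.1 and 0.1 m and z of clamp_c_mid in the frame of dish below 0.024 m)) and value of joint lid below 0.03 rad); the robot touches nothing.
It fails at once if a bystander (bottle, tip rack, beaker) is moved by more than 30 mm (distance of any of bottle, tip_rack, beaker from where it was at the start of the episode above 0.03 m).
It fails at once if a clamp is dropped or flung: it moves faster than 1 m/s with no finger on it (a fall of some 50 mm) ((linear speed of clamp_a above 1 m/s and contact force between the fingers and clamp_a below 0.05 N) or (linear speed of clamp_b above 1 m/s and contact force between the fingers and clamp_b below 0.05 N) or (linear speed of clamp_c above 1 m/s and contact force between the fingers and clamp_c below 0.05 N)).
It also fails if it takes over 72 s, if anything falls off the work surface, if the arm or the gripper's body presses on something with over 40 N, if the wrist force passes 120 N, or if a joint passes its speed limit or range.

## Working session

There is one attempt and no reset: what is moved stays moved. The work goes in short steps, Python scripts to look and compute and a shell command to move; the robot and the scene stay as the last step left them, time stands still between calls to the robot, and variables do not carry over. Pictures are saved under pics/ and viewed, and the job is handed in when it is done.

```bash
ls; mkdir -p pics; python3 - <<'E'
from bench import env, optics, job
import cv2
print(env.hold_point_z, env.sense())
for n in("scene","top"):
    f=optics.grab_frame(n); cv2.imwrite(f"pics/{n}0.png",f["img"])
    print(n,f["fx"],f["fy"],f["cx"],f["cy"],f["R"],f["t"])
E
```

```text
pics
18.700000000000003 {'time': 0.0, 'joint_positions': array([69.32639245, 26.83531006, -0.66649794, 91.88211446,  0.34567171,
       61.38754802, -3.22461767]), 'dq': array([ 0.04500341, -0.09146476,  0.03808211, -0.00852745,  0.05981217,
       -0.04254749, -0.02974988]), 'effort': array([ 2.32967113e-04, -5.20582223e+01, -1.21340761e-02, -2.43754864e+01,
       -5.65980503e-02,  1.72611204e-02,  1.76691092e-04]), 'tcp_pos': array([ 202.87631839, -616.89337926,  213.63958012]), 'ee_rot': array([-90.00807833,   0.10268645, -71.79020982]), 'force': array([-0.53656033, -0.44614497,  0.28523327]), 'wrist_torque': array([-0.03057425,  0.03275244,  0.01384998]), 'gripper_width': 92.05540697231234}
scene 431.56964335570933 431.56964335570933 314.49722201179446 200.64164139632834 [[-0.50507761  0.86280559  0.02152022]
 [ 0.53995073  0.33533728 -0.77201173]
 [-0.67331257 -0.37830599 -0.63524386]] [ 276.69658213 -252.7877228  1364.74824929]
top 362.5147915661062 362.5147915661062 319.28261034197146 196.53119240122567 [[ 0.01979632 -0.99978667  0.00589166]
 [-0.99571162 -0.02024757 -0.09026853]
 [ 0.09036856 -0.00407941 -0.99590004]] [2.43845604e-01 5.48105424e+02 9.82145678e+02]
```

View images.

View pics/scene0.png

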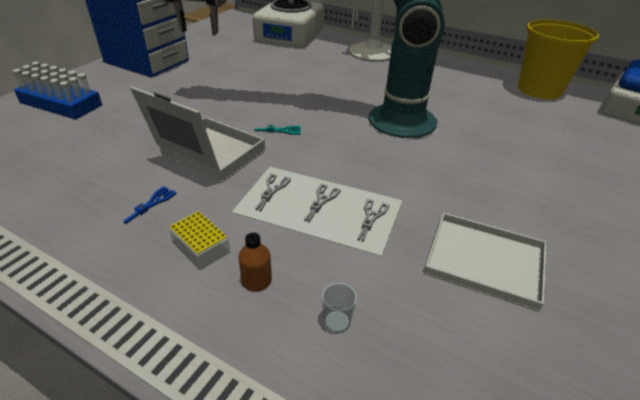

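View pics/top0.png

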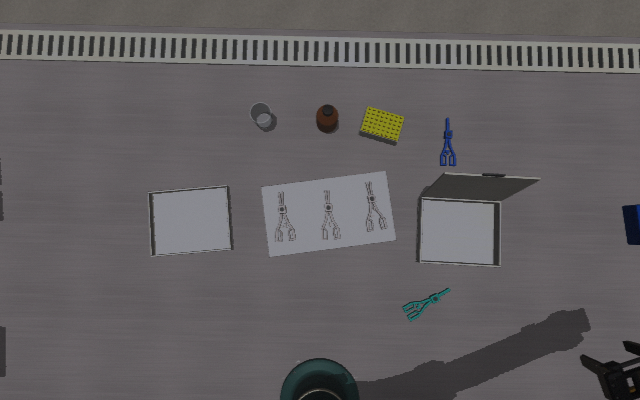

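```bash
cat > h.py <<'E'
import numpy as np, cv2
from bench import env, optics
def pix2w(f,u,v,z):
    d=f["R"].T@np.array([(u-f["cx"])/f["fx"],(v-f["cy"])/f["fy"],1.])
    c=-f["R"].T@np.asarray(f["t"])
    return c+d*(z-c[2])/d[2]
def w2pix(f,X):
    p=f["R"]@np.asarray(X,float)+f["t"]; return f["fx"]*p[0]/p[2]+f["cx"],f["fy"]*p[1]/p[2]+f["cy"]
E
python3 - <<'E'
from h import *
f=optics.grab_frame("top"); i=f["img"]
cv2.imwrite("pics/mat.png",cv2.resize(i[165:260,255:405],None,fx=5.3,fy=5.3,interpolation=cv2.INTER_CUBIC))
cv2.imwrite("pics/case.png",cv2.resize(i[160:275,405:545],None,fx=5,fy=5,interpolation=cv2.INTER_CUBIC))
cv2.imwrite("pics/dish.png",cv2.resize(i[175:270,140:245],None,fx=5,fy=5,interpolation=cv2.INTER_CUBIC))
E
```

```text
(no output)
```

View pics/mat.png

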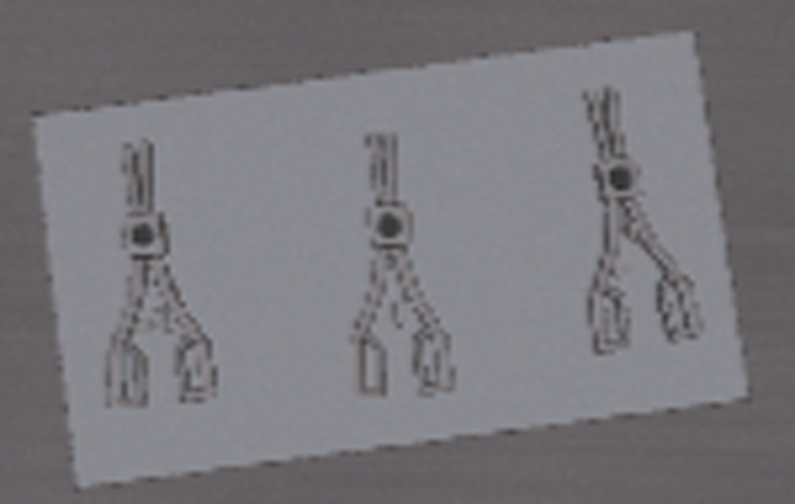

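View pics/case.png

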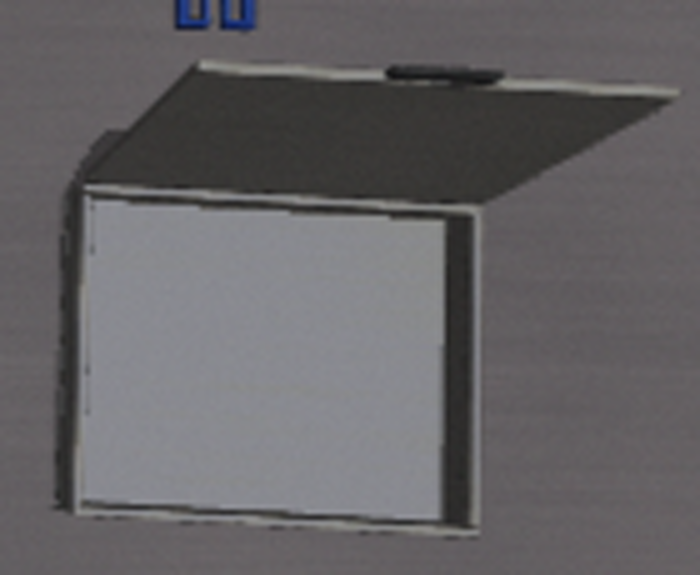

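View pics/dish.png

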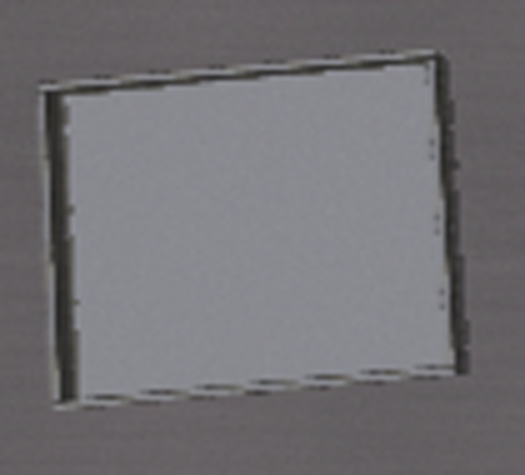

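```bash
python3 - <<'E'
from h import *
f=optics.grab_frame("top")
def m(p,s,o,z): return pix2w(f,(p[0]+.5)/s+o[0]-.5,(p[1]+.5)/s+o[1]-.5,z)
C={"L":[(143,235),(140,148),(127,375),(195,371)],"M":[(389,226),(383,138),(371,367),(434,363)],"R":[(620,178),(602,92),(609,322),(679,310)]}
for k,v in C.items():
    b=m(v[0],5.3,(255,165),18); t=m(v[1],5.3,(255,165),11); l=[m(p,5.3,(255,165),11) for p in v[2:]]
    lm=(l[0]+l[1])/2
    print(k,b.round(1),"yaw jaws",np.degrees(np.arctan2(t[1]-b[1],t[0]-b[0])).round(1),"loops",np.degrees(np.arctan2(b[1]-lm[1],b[0]-lm[0])).round(1),"loopmid",lm.round(1), np.linalg.norm(lm-b), [x.round(0) for x in l])
print("mat",[m(p,5.3,(255,165),2).round(0)[:2] for p in [(33,117),(693,33),(747,397),(80,487)]])
c=[m(p,5,(405,160),40)[:2] for p in [(75,513),(480,533),(82,187),(482,208)]]
print("case",[x.round(0) for x in c],np.mean(c,0))
d=[m(p,5,(140,175),25)[:2] for p in [(40,87),(440,52),(466,374),(55,407)]]
print("dish",[x.round(0) for x in d],np.mean(d,0))
# lid edge
print(-f["R"].T@f["t"])
for n,p in [("bottle",(327,118)),("beaker",(264,121)),("rack",(382,124))]: print(n,pix2w(f,*p,0).round(0))
E
```

```text
L [511.8 115.6  18. ] yaw jaws 4.5 loops 8.6 loopmid [439.7 104.7  11. ] 73.2066965396918 [array([438., 123.,  11.]), array([441.,  87.,  11.])]
M [519.1 -13.7  18. ] yaw jaws 4.6 loops 6.7 loopmid [446.4 -22.3  11. ] 73.54631452761112 [array([445.,  -6.,  11.]), array([448., -39.,  11.])]
R [ 547.  -135.1   18. ] yaw jaws 10.8 loops 11.1 loopmid [ 474.7 -149.4   11. ] 73.99111257624402 [array([ 471., -131.,   11.]), array([ 478., -168.,   11.])]
mat [array([575., 178.]), array([ 628., -176.]), array([ 433., -206.]), array([379., 146.])]
case [array([ 374., -263.]), array([ 368., -481.]), array([ 551., -267.]), array([ 544., -487.])] [ 459.30679241 -374.50948391]
dish [array([551., 487.]), array([575., 267.]), array([398., 245.]), array([376., 468.])] [474.86685368 366.86236631]
[ 456.99502027   15.34816975 1027.59414808]
bottle [780.  -7.   0.]
beaker [767. 176.   0.]
rack [ 765. -167.    0.]
```

```bash
cat >> h.py <<'E'
from scipy.spatial.transform import Rotation as Ro
def go(x,y,z,th):
    """target TCP, clamp yaw th (tool yaw th-90): print twist to do first (tool axes), then shift mm in the TARGET tool axes"""
    s=env.sense(); R=Ro.from_euler('xyz',s["ee_rot"],degrees=True); T=Ro.from_euler('xyz',[-90,0,th-90],degrees=True)
    tw=(R.inv()*T).as_rotvec(degrees=True); d=T.inv().apply(np.array([x,y,z])-s["tcp_pos"])
    print("t %.2f tcp %s rpy %s w %.1f F %s"%(s["time"],s["tcp_pos"].round(1),s["ee_rot"].round(1),s["gripper_width"],s["force"].round(1)))
    print("twist",tw.round(2),"shift mm",d.round(1), "shift in current axes",R.inv().apply(np.array([x,y,z])-s["tcp_pos"]).round(1))
E
python3 -c "
from h import *
go(473.5,-149.4,100,11)"
```

```text
t 0.20 tcp [ 202.9 -617.2  214. ] rpy [-90.    0.1 -71.8] w 91.9 F [-0.8  0.1  0.6]
twist [ 0.01  7.21 -0.06] shift mm [-407.5  114.   354.8] shift in current axes [-359.7  114.3  403.2]
```

```bash
python3 -m pendant '[{"xyz":[0,0,0],"twist":[0,7.1,0],"hand":1},{"xyz":[-0.029,0.008,0.025],"twist":[0,0,0],"hand":1},{"xyz":[-0.029,0.008,0.025],"twist":[0,0,0],"hand":1},{"xyz":[-0.029,0.008,0.025],"twist":[0,0,0],"hand":1},{"xyz":[-0.029,0.008,0.025],"twist":[0,0,0],"hand":1},{"xyz":[-0.029,0.008,0.025],"twist":[0,0,0],"hand":1},{"xyz":[-0.029,0.008,0.025],"twist":[0,0,0],"hand":1},{"xyz":[-0.029,0.008,0.025],"twist":[0,0,0],"hand":1},{"xyz":[-0.029,0.008,0.025],"twist":[0,0,0],"hand":1},{"xyz":[-0.029,0.008,0.025],"twist":[0,0,0],"hand":1},{"xyz":[-0.029,0.008,0.025],"twist":[0,0,0],"hand":1},{"xyz":[-0.029,0.008,0.025],"twist":[0,0,0],"hand":1},{"xyz":[-0.029,0.008,0.025],"twist":[0,0,0],"hand":1},{"xyz":[-0.029,0.008,0.025],"twist":[0,0,0],"hand":1}]'
python3 -c "
from h import *
go(473.5,-149.4,5,11)"
```

```text
time: 1.37
tcp_pos: [456.9, -179.8, 103.8]
ee_rot: [-90.1, -0.5, -80.5]
force: [-0.0, 0.1, -0.8]
gripper_width: 92.0
t 1.37 tcp [ 456.9 -179.8  103.8] rpy [-90.1  -0.5 -80.5] w 92.0 F [-0.   0.1 -0.8]
twist [ 0.12 -1.48  0.45] shift mm [-26.7  98.8  22.1] shift in current axes [-28.   98.5  21.6]
```

```bash
python3 -m pendant '[{"xyz":[-0.027,0.03,0.022],"twist":[0.1,-1.4,0.4],"hand":0.8},{"xyz":[0,0.02,0],"twist":[0,0,0],"hand":0.8},{"xyz":[0,0,0],"twist":[0,0,0],"hand":0.8}]'
python3 - <<'E'
from h import *
go(473.5,-149.4,5,11)
for n in("top","scene"):
    f=optics.grab_frame(n); print(w2pix(f,[473.5,-149.4,11]))
    i=f["img"]; u,v=map(int,w2pix(f,[500,-149.4,11])); cv2.imwrite(f"pics/r1{n}.png",cv2.resize(i[v-50:v+50,u-60:u+60],None,fx=5,fy=5,interpolation=cv2.INTER_CUBIC))
E
```

```text
time: 1.62
tcp_pos: [477.8, -142.4, 55.8]
ee_rot: [-89.7, 0.1, -78.2]
force: [-0.3, 0.3, -0.1]
gripper_width: 74.3
t 1.62 tcp [ 477.8 -142.4   55.8] rpy [-89.7   0.1 -78.2] w 74.3 F [-0.3  0.3 -0.1]
twist [-0.28  0.81 -0.11] shift mm [ 6.  50.8 -5.5] shift in current axes [ 6.1 50.8 -5.9]
(np.float64(376.11159018513496), np.float64(224.63941595386288))
(np.float64(278.59798275081494), np.float64(178.69312290753044))
```

View pics/r1scene.png

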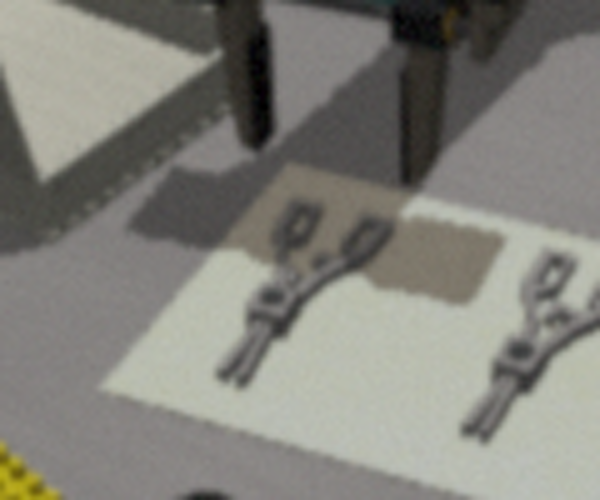

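```bash
python3 -m pendant '[{"xyz":[0.006,0.01,-0.0055],"twist":[-0.3,0.8,0],"hand":0.8},{"xyz":[0,0,0],"twist":[0,0,0],"hand":0.8}]'
python3 -c "
from h import *
go(473.5,-149.4,5,11)"
```

```text
time: 1.88
tcp_pos: [475.0, -153.9, 49.6]
ee_rot: [-89.7, -0.1, -79.4]
force: [0.2, -0.2, 0.5]
gripper_width: 73.6
t 1.88 tcp [ 475.  -153.9   49.6] rpy [-89.7  -0.1 -79.4] w 73.6 F [ 0.2 -0.2  0.5]
twist [-0.26 -0.36  0.14] shift mm [-4.7 44.6 -0.7] shift in current axes [-4.8 44.6 -0.9]
```

```bash
python3 -m pendant '[{"xyz":[-0.003,0.015,0],"twist":[0,0,0],"hand":0.8},{"xyz":[0,0,0],"twist":[0,0,0],"hand":0.8},{"xyz":[0,0,0],"twist":[0,0,0],"hand":0.8}]'
python3 -c "
from h import *
go(473.5,-149.4,5,11)"
```

```text
time: 2.13
tcp_pos: [474.6, -156.4, 36.8]
ee_rot: [-89.6, -0.4, -79.9]
force: [0.2, 0.2, 0.4]
gripper_width: 73.5
t 2.13 tcp [ 474.6 -156.4   36.8] rpy [-89.6  -0.4 -79.9] w 73.5 F [0.2 0.2 0.4]
twist [-0.43 -0.87  0.35] shift mm [-7.  31.8  0.2] shift in current axes [-7.2 31.7 -0.1]
```

```bash
for k in 1 2 3; do python3 -m pendant '[{"xyz":[0,0,0],"twist":[0,0,0],"hand":0.8}]' | head -3; done; python3 -c "
from h import *
print(env.sense()['dq'].round(2))
go(473.5,-149.4,5,11)"
```

```text
time: 2.22
tcp_pos: [474.5, -157.4, 37.4]
ee_rot: [-89.6, -0.4, -80.0]
time: 2.3
tcp_pos: [474.7, -158.3, 38.2]
ee_rot: [-89.5, -0.4, -80.0]
time: 2.38
tcp_pos: [475.1, -158.8, 39.0]
ee_rot: [-89.4, -0.5, -80.1]
[ 0.47 -0.81  0.14 -0.29 -0.15  0.16  0.13]
t 2.38 tcp [ 475.1 -158.8   39. ] rpy [-89.4  -0.5 -80.1] w 73.5 F [0.3 0.2 0.4]
twist [-0.56 -1.08  0.47] shift mm [-9.6 34.   0.2] shift in current axes [-9.9 33.9 -0.3]
```

```bash
python3 -m pendant '[{"xyz":[-0.010,0.012,0],"twist":[-0.5,-1.0,0.4],"hand":0.8}]' | sed -n 2,3p;python3 -m pendant '[{"xyz":[0,0.001,0],"twist":[0,0,0],"hand":0.8}]' | sed -n 2,3p; python3 -c "
from h import *
print(env.sense()['dq'].round(2))
go(473.5,-149.4,5,11)"
```

```text
tcp_pos: [475.2, -151.2, 28.8]
ee_rot: [-89.7, -0.3, -79.2]
tcp_pos: [474.3, -149.1, 26.4]
ee_rot: [-89.8, -0.1, -79.1]
[ 0.9  -1.21  1.87 -1.25  0.6  -0.8  -0.09]
t 2.55 tcp [ 474.3 -149.1   26.4] rpy [-89.8  -0.1 -79.1] w 73.5 F [ 0.2  0.8 -0.1]
twist [-0.17 -0.06  0.13] shift mm [ 0.1 21.4 -0.9] shift in current axes [ 0.1 21.4 -0.9]
```

Good. Descend.

```bash
python3 -m pendant '[{"xyz":[0,0.010,0],"twist":[0,0,0],"hand":0.8},{"xyz":[0,0.009,0],"twist":[0,0,0],"hand":0.8}]' | sed -n 2,3p;python3 -m pendant '[{"xyz":[0,0.001,0],"twist":[0,0,0],"hand":0.7}]' | sed -n 2,5p; python3 -c "
from h import *
go(473.5,-149.4,5,11)"
```

```text
tcp_pos: [475.6, -148.6, 7.1]
ee_rot: [-89.7, -0.2, -79.0]
tcp_pos: [474.6, -148.1, 4.2]
ee_rot: [-89.8, -0.1, -78.9]
force: [0.2, -0.0, -0.5]
gripper_width: 68.9
t 2.80 tcp [ 474.6 -148.1    4.2] rpy [-89.8  -0.1 -78.9] w 68.9 F [ 0.2 -0.  -0.5]
twist [-0.17  0.06  0.1 ] shift mm [ 1.1 -0.8 -1.3] shift in current axes [ 1.1 -0.8 -1.3]
```

```bash
python3 -m pendant '[{"xyz":[0.001,0,-0.001],"twist":[0,0,0],"hand":0.62},{"xyz":[0,0,0],"twist":[0,0,0],"hand":0.60},{"xyz":[0,0,0],"twist":[0,0,0],"hand":0.58}]' | sed -n 2,5p;for k in 1 2; do python3 -m pendant '[{"xyz":[0,0,0],"twist":[0,0,0],"hand":0.57}]' | sed -n 2,5p; done
```

```text
tcp_pos: [472.6, -148.9, 2.4]
ee_rot: [-90.0, -0.0, -78.9]
force: [-0.7, 0.3, 3.9]
gripper_width: 53.2
tcp_pos: [472.6, -148.9, 2.5]
ee_rot: [-90.0, -0.0, -78.9]
force: [-0.1, 0.4, 0.1]
gripper_width: 52.3
tcp_pos: [472.6, -149.0, 2.6]
ee_rot: [-90.0, -0.0, -78.9]
force: [-0.7, 0.5, -1.2]
gripper_width: 52.7
```

```bash
python3 -m pendant '[{"xyz":[0,0,0],"twist":[0,0,0],"hand":0.56},{"xyz":[0,0,0],"twist":[0,0,0],"hand":0.55}]' | sed -n 2,5p;for k in 1 2; do python3 -m pendant '[{"xyz":[0,0,0],"twist":[0,0,0],"hand":0.545}]' | sed -n 2,5p; done
```

```text
tcp_pos: [472.5, -149.1, 2.8]
ee_rot: [-90.0, -0.0, -78.9]
force: [-0.0, -0.1, -1.0]
gripper_width: 50.8
tcp_pos: [472.5, -149.2, 2.8]
ee_rot: [-90.0, -0.0, -78.9]
force: [0.3, -0.2, -0.8]
gripper_width: 50.2
tcp_pos: [472.5, -149.2, 2.9]
ee_rot: [-90.0, -0.0, -78.9]
force: [-0.6, -0.1, -0.4]
gripper_width: 50.1
```

```bash
python3 -m pendant '[{"xyz":[0,-0.001,0],"twist":[0,0,0],"hand":0.535},{"xyz":[0,0,0],"twist":[0,0,0],"hand":0.53}]' | sed -n 2,5p; python3 -m pendant '[{"xyz":[0,0,0],"twist":[0,0,0],"hand":0.52}]' | sed -n 2,5p; python3 -m pendant '[{"xyz":[0,0,0],"twist":[0,0,0],"hand":0.51}]' | sed -n 2,5p;
```

```text
tcp_pos: [472.5, -149.2, 4.0]
ee_rot: [-90.0, -0.0, -78.9]
force: [-0.3, 1.2, -0.0]
gripper_width: 48.6
tcp_pos: [472.5, -149.2, 4.1]
ee_rot: [-90.0, -0.0, -78.9]
force: [-0.3, -0.8, 0.5]
gripper_width: 48.0
tcp_pos: [472.5, -149.3, 4.1]
ee_rot: [-90.0, -0.0, -78.9]
force: [-0.5, 0.3, -0.3]
gripper_width: 46.7
```

```bash
python3 - <<'E'
from h import *
for n in("scene",):
    f=optics.grab_frame(n); 
    i=f["img"]; u,v=map(int,w2pix(f,[500,-130,11])); cv2.imwrite(f"pics/r2{n}.png",cv2.resize(i[v-45:v+45,u-60:u+100],None,fx=5,fy=5,interpolation=cv2.INTER_CUBIC))
E
```

```text
(no output)
```

View pics/r2scene.png

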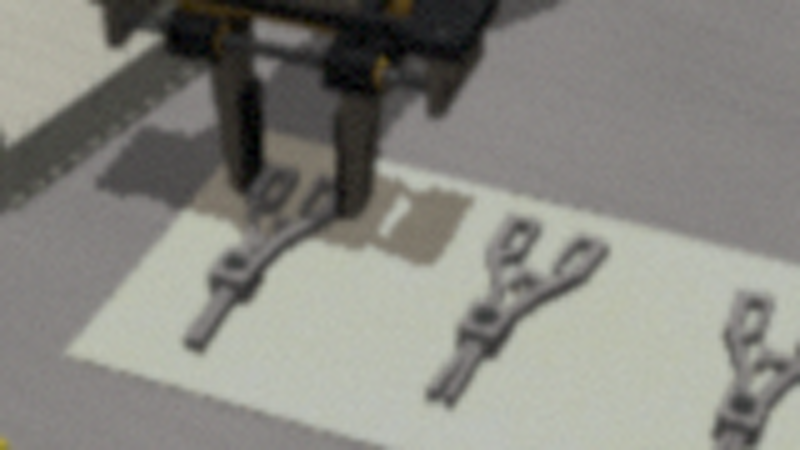

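```bash
python3 -m pendant '[{"xyz":[0,0,0],"twist":[0,0,0],"hand":0.54},{"xyz":[0,0,0],"twist":[0,0,0],"hand":0.57},{"xyz":[0,0,0],"twist":[0,0,0],"hand":0.6},{"xyz":[0,0,0],"twist":[0,0,0],"hand":0.7},{"xyz":[0,0,0],"twist":[0,0,0],"hand":0.75},{"xyz":[0,-0.03,0],"twist":[0,0,0],"hand":0.8}]' | sed -n 2,5p
python3 - <<'E'
from h import *
f=optics.grab_frame("scene")
i=f["img"]; u,v=map(int,w2pix(f,[500,-130,11])); cv2.imwrite(f"pics/r3scene.png",cv2.resize(i[v-45:v+45,u-60:u+100],None,fx=5,fy=5,interpolation=cv2.INTER_CUBIC))
go(445,-21.5,60,6)
E
```

```text
tcp_pos: [469.6, -148.3, 30.7]
ee_rot: [-90.4, 0.2, -78.9]
force: [0.7, -0.4, 0.7]
gripper_width: 72.5
t 4.48 tcp [ 474.4 -149.5   37.6] rpy [-89.8  -0.1 -78.9] w 73.3 F [ 0.3 -1.   3.1]
twist [-0.2   5.08  0.11] shift mm [-130.3  -22.4  -15.8] shift in current axes [-131.2  -22.7   -4.1]
```

View pics/r3scene.png

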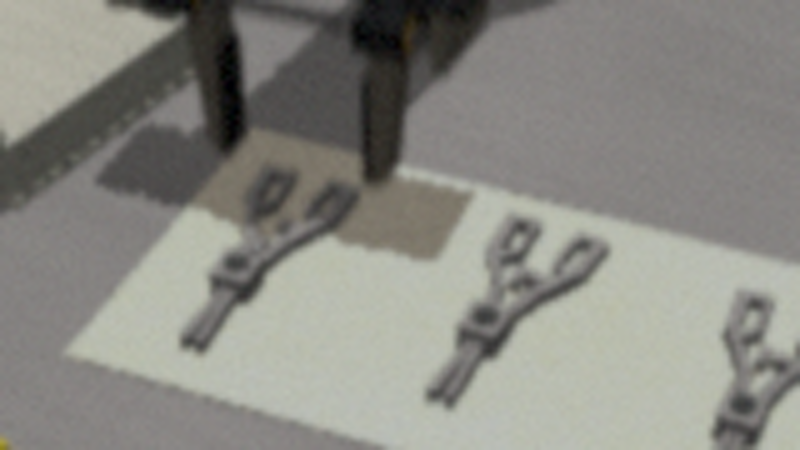

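```bash
python3 -m pendant '[{"xyz":[0,-0.02,0],"twist":[0,5,0],"hand":0.8},{"xyz":[-0.033,0,-0.004],"twist":[0,0,0],"hand":0.8},{"xyz":[-0.033,0,-0.004],"twist":[0,0,0],"hand":0.8},{"xyz":[-0.033,0,-0.004],"twist":[0,0,0],"hand":0.8},{"xyz":[-0.025,0,-0.003],"twist":[0,0,0],"hand":0.8},{"xyz":[0,0,0],"twist":[0,0,0],"hand":0.8}]' | sed -n 2,5p
python3 - <<'E'
from h import *
go(445,-22,5,6)
E
```

```text
tcp_pos: [451.0, -26.7, 62.1]
ee_rot: [-89.1, -0.3, -84.7]
force: [-0.3, -0.0, 0.1]
gripper_width: 73.0
t 4.98 tcp [451.  -26.7  62.1] rpy [-89.1  -0.3 -84.7] w 73.0 F [-0.3 -0.   0.1]
twist [-0.92 -0.65  0.32] shift mm [-5.3 57.1 -5.4] shift in current axes [-5.6 56.9 -6.4]
```

```bash
python3 -m pendant '[{"xyz":[-0.0055,0.03,-0.006],"twist":[-0.9,-0.6,0.3],"hand":0.8},{"xyz":[0,0,0],"twist":[0,0,0],"hand":0.8}]' | sed -n 2,5p
python3 - <<'E'
from h import *
go(445,-22,5,6)
E
```

```text
tcp_pos: [446.3, -20.5, 32.6]
ee_rot: [-89.8, -0.0, -83.8]
force: [-0.4, -0.7, -0.4]
gripper_width: 73.5
t 5.15 tcp [446.3 -20.5  32.6] rpy [-89.8  -0.  -83.8] w 73.5 F [-0.4 -0.7 -0.4]
twist [-0.22  0.19  0.04] shift mm [ 1.4 27.6 -1.4] shift in current axes [ 1.3 27.6 -1.5]
```

```bash
python3 -m pendant '[{"xyz":[0.001,0.014,-0.001],"twist":[0,0,0],"hand":0.8},{"xyz":[0,0.010,-0.001],"twist":[0,0,0],"hand":0.75},{"xyz":[0,0,0],"twist":[0,0,0],"hand":0.7}]' | sed -n 2,5p
python3 - <<'E'
from h import *
go(445,-22,4.5,6)
E
```

```text
tcp_pos: [446.6, -23.5, 9.2]
ee_rot: [-89.6, -0.1, -83.9]
force: [0.3, -0.3, -0.1]
gripper_width: 65.1
t 5.40 tcp [446.6 -23.5   9.2] rpy [-89.6  -0.1 -83.9] w 65.1 F [ 0.3 -0.3 -0.1]
twist [-0.38  0.1   0.12] shift mm [-1.7  4.7 -1.4] shift in current axes [-1.7  4.7 -1.4]
```

```bash
python3 -m pendant '[{"xyz":[-0.0017,0.004,-0.001],"twist":[-0.3,0,0],"hand":0.65},{"xyz":[0,0,0],"twist":[0,0,0],"hand":0.6},{"xyz":[0,0,0],"twist":[0,0,0],"hand":0.58},{"xyz":[0,0,0],"twist":[0,0,0],"hand":0.57}]' | sed -n 2,5p;for k in 1 2; do python3 -m pendant '[{"xyz":[0,0,0],"twist":[0,0,0],"hand":0.545}]' | sed -n 2,5p; done; python3 -m pendant '[{"xyz":[0,0,0],"twist":[0,0,0],"hand":0.53}]' | sed -n 2,5p
```

```text
tcp_pos: [446.8, -23.8, 6.8]
ee_rot: [-89.8, -0.2, -84.1]
force: [-0.9, 0.0, 0.6]
gripper_width: 52.4
tcp_pos: [447.0, -24.0, 7.2]
ee_rot: [-89.8, -0.2, -84.1]
force: [0.2, -0.5, -0.6]
gripper_width: 50.7
tcp_pos: [447.2, -24.1, 7.5]
ee_rot: [-89.8, -0.2, -84.1]
force: [0.0, -0.1, -1.1]
gripper_width: 50.4
tcp_pos: [447.4, -24.1, 7.8]
ee_rot: [-89.7, -0.2, -84.1]
force: [-0.0, -0.1, -1.3]
gripper_width: 49.3
```

```bash
python3 -m pendant '[{"xyz":[0,0.003,0],"twist":[0,0,0],"hand":0.53}]' | sed -n 2,5p;  python3 -m pendant '[{"xyz":[0,0,0],"twist":[0,0,0],"hand":0.51}]' | sed -n 2,5p;python3 -m pendant '[{"xyz":[0,0,0],"twist":[0,0,0],"hand":0.51}]' | sed -n 5p
python3 - <<'E'
from h import *
f=optics.grab_frame("scene")
i=f["img"]; u,v=map(int,w2pix(f,[490,-20,11])); cv2.imwrite(f"pics/m1scene.png",cv2.resize(i[v-45:v+45,u-80:u+80],None,fx=5,fy=5,interpolation=cv2.INTER_CUBIC))
E
```

```text
tcp_pos: [448.0, -24.2, 5.5]
ee_rot: [-89.7, -0.2, -84.1]
force: [-4.3, 1.2, 25.3]
gripper_width: 49.3
tcp_pos: [448.2, -24.1, 5.8]
ee_rot: [-89.6, -0.2, -84.1]
force: [0.1, 1.1, -1.1]
gripper_width: 49.1
gripper_width: 48.9
```

View pics/m1scene.png

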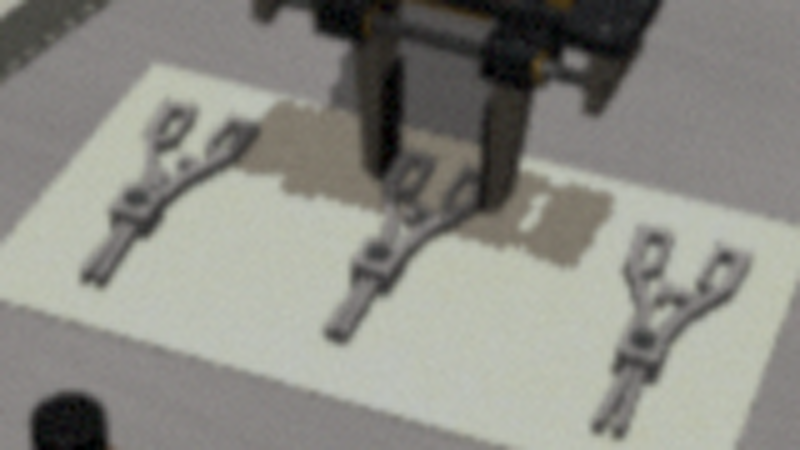

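```bash
python3 -m pendant '[{"xyz":[0,0,0],"twist":[0,0,0],"hand":0.56},{"xyz":[0,0,0],"twist":[0,0,0],"hand":0.6},{"xyz":[0,0,0],"twist":[0,0,0],"hand":0.7},{"xyz":[0,-0.03,0],"twist":[0,0,0],"hand":0.75},{"xyz":[0,0,0.035],"twist":[0,0,0],"hand":0.6},{"xyz":[0,0,0.033],"twist":[0,0,0],"hand":0.5},{"xyz":[0,0,0],"twist":[0,0,0],"hand":0.5}]' | sed -n 2,5p
python3 - <<'E'
from h import *
f=optics.grab_frame("scene")
i=f["img"]; u,v=map(int,w2pix(f,[500,-20,11])); cv2.imwrite(f"pics/m2scene.png",cv2.resize(i[v-45:v+45,u-80:u+80],None,fx=5,fy=5,interpolation=cv2.INTER_CUBIC))
go(519,-14,4.5,6)
E
```

```text
tcp_pos: [516.8, -17.3, 38.3]
ee_rot: [-89.6, -0.2, -84.2]
force: [0.4, -0.3, 0.7]
gripper_width: 50.7
t 6.92 tcp [513.4 -17.7  37.5] rpy [-89.8  -0.3 -84.2] w 47.0 F [-0.6  0.4 -0.5]
twist [-0.16 -0.17  0.25] shift mm [-3.1 33.   5.9] shift in current axes [-3.2 33.   5.8]
```

View pics/m2scene.png

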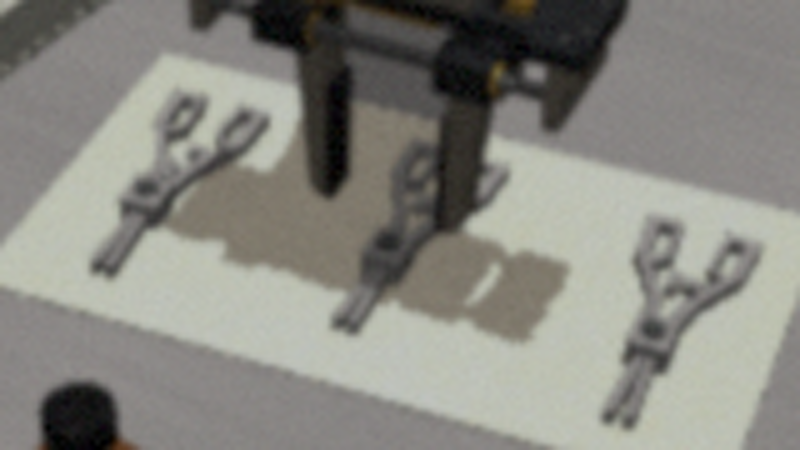

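```bash
cat >> h.py <<'E'
def crop2w(f,c,half,p,s,z):
    u,v=map(int,w2pix(f,c)); return pix2w(f,(p[0]+.5)/s-.5+u-half[0],(p[1]+.5)/s-.5+v-half[1],z)
E
python3 - <<'E'
from h import *
f=optics.grab_frame("scene")
for p in [(385,243),(143,190),(651,328)]: print(crop2w(f,[500,-20,11],(80,45),p,5,18).round(1))
go(519,-14,4.5,6)
E
```

```text
[520.9 -18.6  18. ]
[ 548.  -137.5   18. ]
[509.2 112.9  18. ]
t 6.97 tcp [510.8 -17.9  36.7] rpy [-90.   -0.2 -84.2] w 45.8 F [-0.7  0.2 -0.1]
twist [ 0.05 -0.17  0.25] shift mm [-3.  32.2  8.6] shift in current axes [-3.2 32.1  8.6]
```

```bash
python3 -m pendant '[{"xyz":[-0.001,0.015,0.0095],"twist":[0,0,0.2],"hand":0.5},{"xyz":[0,0.001,0],"twist":[0,0,0],"hand":0.5}]' | sed -n 2,5p
python3 - <<'E'
from h import *
go(520.5,-16,4.5,6)
E
```

```text
tcp_pos: [518.0, -16.3, 20.0]
ee_rot: [-90.2, -0.1, -84.2]
force: [-0.2, -0.4, -0.3]
gripper_width: 45.8
t 7.13 tcp [518.  -16.3  20. ] rpy [-90.2  -0.1 -84.2] w 45.8 F [-0.2 -0.4 -0.3]
twist [ 0.18 -0.18  0.05] shift mm [-0.1 15.5  2.5] shift in current axes [-0.1 15.5  2.6]
```

```bash
python3 -m pendant '[{"xyz":[0,0.009,0.0025],"twist":[0,0,0],"hand":0.5},{"xyz":[0,0.005,0],"twist":[0,0,0],"hand":0.4},{"xyz":[0,0,0],"twist":[0,0,0],"hand":0.3}]' | sed -n 2,5p
python3 -m pendant '[{"xyz":[0,0,0],"twist":[0,0,0],"hand":0.15},{"xyz":[0,0,0],"twist":[0,0,0],"hand":0.1},{"xyz":[0,0,0],"twist":[0,0,0],"hand":0.1},{"xyz":[0,0,0],"twist":[0,0,0],"hand":0.1}]' | sed -n 2,5p
python3 - <<'E'
from h import *
go(520.5,-16,4.5,6)
E
```

```text
tcp_pos: [516.4, -16.6, 4.0]
ee_rot: [-90.5, -0.0, -84.2]
force: [0.9, 0.1, -0.7]
gripper_width: 34.8
tcp_pos: [514.3, -16.8, 3.7]
ee_rot: [-90.6, -0.1, -84.2]
force: [-0.2, 0.2, -1.0]
gripper_width: 19.8
t 7.72 tcp [514.3 -16.8   3.7] rpy [-90.6  -0.1 -84.2] w 19.8 F [-0.2  0.2 -1. ]
twist [ 0.64 -0.19  0.05] shift mm [-0.2 -0.8  6.3] shift in current axes [-0.2 -0.8  6.3]
```

```bash
python3 -m pendant '[{"xyz":[0,-0.02,0],"twist":[0.6,0,0],"hand":0.1},{"xyz":[0,-0.03,0],"twist":[0,0,0],"hand":0.1},{"xyz":[0,-0.03,0],"twist":[0,0,0],"hand":0.1},{"xyz":[0,0,0],"twist":[0,4,0],"hand":0.1},{"xyz":[0,0,0],"twist":[0,3.6,0],"hand":0.1}]' | sed -n 2,5p
python3 - <<'E'
from h import *
f=optics.grab_frame("scene")
i=f["img"]; u,v=map(int,w2pix(f,[500,-20,11])); cv2.imwrite(f"pics/m3scene.png",cv2.resize(i[v-70:v+45,u-80:u+80],None,fx=5,fy=5,interpolation=cv2.INTER_CUBIC))
go(470.5,-420,80,-1.6)
E
```

```text
tcp_pos: [512.8, -16.8, 86.6]
ee_rot: [-90.2, -0.0, -92.0]
force: [-0.6, -0.4, -2.7]
gripper_width: 19.8
t 8.18 tcp [513.6 -16.7  87. ] rpy [-90.1  -0.  -92.2] w 19.4 F [ 0.3 -0.3 -0.3]
twist [ 0.12 -0.56  0.04] shift mm [404.3   7.  -31.8] shift in current axes [404.6   7.3 -27.9]
```

View pics/m3scene.png

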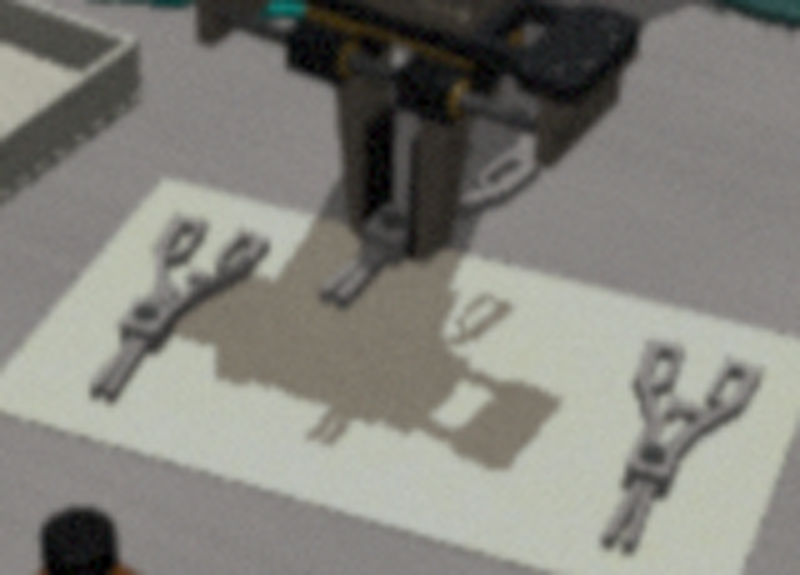

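```bash
python3 -m pendant '[{"xyz":[0.015,0,-0.001],"twist":[0,0,0],"hand":0.1},{"xyz":[0.03,0,-0.003],"twist":[0,0,0],"hand":0.1},{"xyz":[0.036,0,-0.003],"twist":[0,0,0],"hand":0.1},{"xyz":[0.036,0,-0.003],"twist":[0,0,0],"hand":0.1},{"xyz":[0.036,0,-0.003],"twist":[0,0,0],"hand":0.1},{"xyz":[0.036,0,-0.003],"twist":[0,0,0],"hand":0.1},{"xyz":[0.036,0,-0.003],"twist":[0,0,0],"hand":0.1},{"xyz":[0.036,0,-0.003],"twist":[0,0,0],"hand":0.1},{"xyz":[0.036,0,-0.003],"twist":[0,0,0],"hand":0.1},{"xyz":[0.036,0,-0.002],"twist":[0,0,0],"hand":0.1},{"xyz":[0.025,0,-0.002],"twist":[0,0,0],"hand":0.1},{"xyz":[0.012,0,0],"twist":[0,0,0],"hand":0.1},{"xyz":[0,0,0],"twist":[0,0,0],"hand":0.1}]' | sed -n 2,5p
python3 - <<'E'
from h import *
go(470.5,-420,12,-1.6)
E
```

```text
tcp_pos: [472.3, -398.8, 85.0]
ee_rot: [-90.1, 0.1, -90.5]
force: [0.3, 0.5, -1.1]
gripper_width: 19.5
t 9.27 tcp [ 472.3 -398.8   85. ] rpy [-90.1   0.1 -90.5] w 19.5 F [ 0.3  0.5 -1.1]
twist [ 0.13  1.05 -0.05] shift mm [21.2 73.  -1.2] shift in current axes [21.3 73.  -1.5]
```

```bash
python3 -m pendant '[{"xyz":[0.021,0.01,-0.001],"twist":[0,1,0],"hand":0.1},{"xyz":[0,0.02,0],"twist":[0,0,0],"hand":0.1}]' | sed -n 2,5p
python3 - <<'E'
from h import *
go(470.5,-420,8.5,-1.6)
f=optics.grab_frame("scene")
i=f["img"]; u,v=map(int,w2pix(f,[470,-400,11])); cv2.imwrite(f"pics/m4scene.png",cv2.resize(i[v-60:v+60,u-80:u+80],None,fx=5,fy=5,interpolation=cv2.INTER_CUBIC))
E
```

```text
tcp_pos: [473.9, -419.9, 57.8]
ee_rot: [-89.8, -0.1, -91.4]
force: [-0.8, -1.3, -0.4]
gripper_width: 19.6
t 9.43 tcp [ 473.9 -419.9   57.8] rpy [-89.8  -0.1 -91.4] w 19.6 F [-0.8 -1.3 -0.4]
twist [-0.19  0.15  0.09] shift mm [ 0.2 49.3 -3.4] shift in current axes [ 0.1 49.3 -3.5]
```

View pics/m4scene.png

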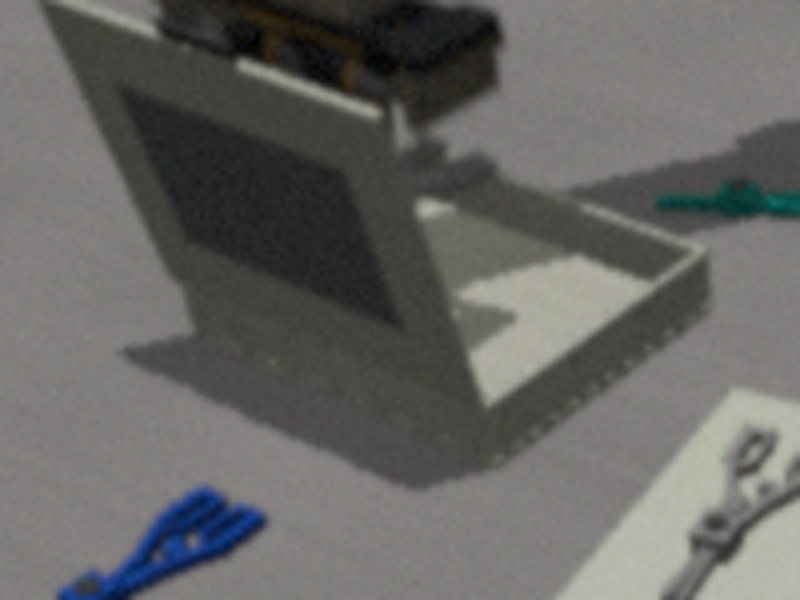

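```bash
python3 -m pendant '[{"xyz":[0,0.018,-0.003],"twist":[0,0,0],"hand":0.1},{"xyz":[0,0.015,0],"twist":[0,0,0],"hand":0.1},{"xyz":[0,0.004,0],"twist":[0,0,0],"hand":0.1}]' | sed -n 2,5p
python3 - <<'E'
from h import *
go(470.5,-420,7.5,-1.6)
E
```

```text
tcp_pos: [471.3, -405.0, 13.9]
ee_rot: [-90.2, 0.7, -90.7]
force: [-0.2, 0.5, -1.0]
gripper_width: 19.6
t 9.73 tcp [ 471.3 -405.    13.9] rpy [-90.2   0.7 -90.7] w 19.6 F [-0.2  0.5 -1. ]
twist [ 0.25  0.87 -0.75] shift mm [15.   6.4 -0.4] shift in current axes [15.1  6.2 -0.6]
```

```bash
python3 -m pendant '[{"xyz":[0.008,0.002,0],"twist":[0.2,0.9,-0.7],"hand":0.1}]' | sed -n 2,5p;python3 -m pendant '[{"xyz":[0,0.002,0],"twist":[0,0,0],"hand":0.1}]' | sed -n 2,5p
python3 - <<'E'
from h import *
go(470.5,-420,7.5,-1.6)
E
```

```text
tcp_pos: [471.9, -409.1, 11.0]
ee_rot: [-90.1, 0.2, -91.4]
force: [0.1, -0.3, -1.4]
gripper_width: 19.5
tcp_pos: [472.3, -408.8, 9.2]
ee_rot: [-90.1, 0.2, -91.4]
force: [0.5, -0.8, -0.9]
gripper_width: 19.5
t 9.90 tcp [ 472.3 -408.8    9.2] rpy [-90.1   0.2 -91.4] w 19.5 F [ 0.5 -0.8 -0.9]
twist [ 0.12  0.2  -0.2 ] shift mm [11.2  1.7 -1.4] shift in current axes [11.2  1.7 -1.5]
```

```bash
python3 -m pendant '[{"xyz":[0.001,0.0015,0],"twist":[0,0,0],"hand":0.1}]' | sed -n 2,5p;python3 -m pendant '[{"xyz":[0.001,0.001,0],"twist":[0,0,0],"hand":0.1}]' | sed -n 2,5p
```

```text
tcp_pos: [473.0, -408.6, 8.1]
ee_rot: [-90.1, 0.2, -91.3]
force: [0.2, -0.2, -2.5]
gripper_width: 19.6
tcp_pos: [473.7, -409.4, 7.7]
ee_rot: [-90.1, 0.2, -91.3]
force: [-1.1, 0.1, -1.1]
gripper_width: 20.0
```

```bash
python3 -m pendant '[{"xyz":[0,0.0015,0],"twist":[0,0,0],"hand":0.1}]' | sed -n 2,5p;python3 -m pendant '[{"xyz":[0,0.001,0],"twist":[0,0,0],"hand":0.22},{"xyz":[0,0,0],"twist":[0,0,0],"hand":0.3},{"xyz":[0,0,0],"twist":[0,0,0],"hand":0.35},{"xyz":[0,-0.025,0],"twist":[0,0,0],"hand":0.35},{"xyz":[0,-0.03,0],"twist":[0,0,0],"hand":0.5},{"xyz":[0,-0.03,0],"twist":[0,0,0],"hand":0.8}]' | sed -n 2,5p
python3 - <<'E'
from h import *
go(439,105.5,75,7)
f=optics.grab_frame("top")
i=f["img"];cv2.imwrite(f"pics/t5.png",cv2.resize(i[160:275,405:545],None,fx=5,fy=5,interpolation=cv2.INTER_CUBIC))
E
```

```text
tcp_pos: [474.2, -409.7, 7.0]
ee_rot: [-90.0, 0.2, -91.2]
force: [-0.5, 0.4, 0.0]
gripper_width: 19.5
tcp_pos: [471.1, -407.9, 88.5]
ee_rot: [-90.5, 0.5, -91.3]
force: [1.0, -0.6, -0.9]
gripper_width: 43.5
t 10.65 tcp [ 471.1 -407.9   88.5] rpy [-90.5   0.5 -91.3] w 43.5 F [ 1.  -0.6 -0.9]
twist [ 0.43 -8.27 -0.55] shift mm [-513.4   13.5   30.7] shift in current axes [-512.4   18.5  -43.4]
```

View pics/t5.png

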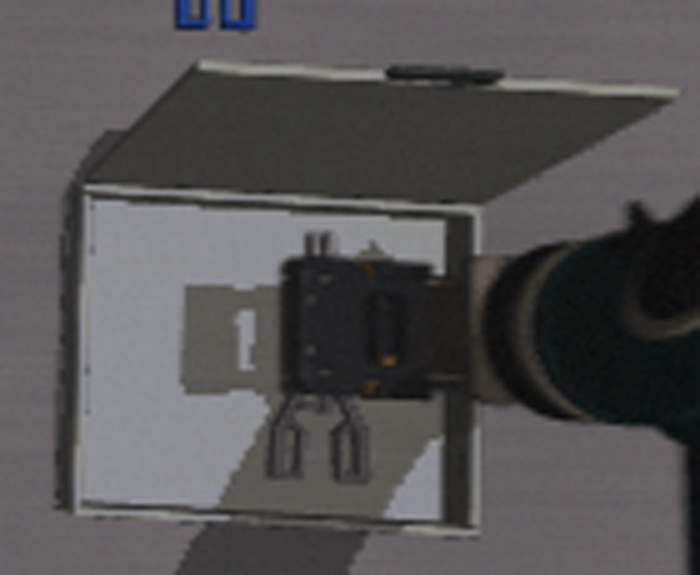

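```bash
python3 -m pendant '[{"xyz":[0,0,0],"twist":[0,-4.2,0],"hand":0.8},{"xyz":[0,0,0],"twist":[0,-4,0],"hand":0.8},{"xyz":[-0.039,0,0.002],"twist":[0,0,0],"hand":0.8},{"xyz":[-0.039,0,0.002],"twist":[0,0,0],"hand":0.8},{"xyz":[-0.039,0,0.002],"twist":[0,0,0],"hand":0.8},{"xyz":[-0.039,0,0.002],"twist":[0,0,0],"hand":0.8},{"xyz":[-0.039,0,0.002],"twist":[0,0,0],"hand":0.8},{"xyz":[-0.039,0,0.002],"twist":[0,0,0],"hand":0.8},{"xyz":[-0.039,0,0.002],"twist":[0,0,0],"hand":0.8},{"xyz":[-0.039,0,0.002],"twist":[0,0,0],"hand":0.8},{"xyz":[-0.039,0,0.002],"twist":[0,0,0],"hand":0.8},{"xyz":[-0.039,0,0.002],"twist":[0,0,0],"hand":0.8},{"xyz":[-0.039,0,0.002],"twist":[0,0,0],"hand":0.8},{"xyz":[-0.039,0,0.002],"twist":[0,0,0],"hand":0.8},{"xyz":[-0.02,0,0.002],"twist":[0,0,0],"hand":0.8},{"xyz":[0,0,0],"twist":[0,0,0],"hand":0.8}]' | sed -n 2,5p
python3 - <<'E'
from h import *
go(438,105.5,35,7)
E
```

```text
tcp_pos: [448.4, 88.2, 101.0]
ee_rot: [-88.2, -0.9, -83.4]
force: [0.2, -0.5, -0.2]
gripper_width: 73.6
t 12.03 tcp [448.4  88.2 101. ] rpy [-88.2  -0.9 -83.4] w 73.6 F [ 0.2 -0.5 -0.2]
twist [-1.8  -0.38  0.95] shift mm [-18.5  66.   -8.2] shift in current axes [-19.5  65.4 -10.4]
```

```bash
python3 -m pendant '[{"xyz":[-0.019,0.02,-0.010],"twist":[-1.8,-0.4,0.9],"hand":0.8},{"xyz":[0,0.03,0],"twist":[0,0,0],"hand":0.8},{"xyz":[0,0.01,0],"twist":[0,0,0],"hand":0.8}]' | sed -n 2,5p
python3 - <<'E'
from h import *
go(438,105.5,5,7)
E
```

```text
tcp_pos: [441.3, 107.6, 42.7]
ee_rot: [-89.4, 0.0, -82.8]
force: [-0.3, 0.0, 0.0]
gripper_width: 73.4
t 12.28 tcp [441.3 107.6  42.7] rpy [-89.4   0.  -82.8] w 73.4 F [-0.3  0.   0. ]
twist [-0.61  0.19 -0.03] shift mm [ 1.7 37.7 -3.5] shift in current axes [ 1.7 37.7 -3.9]
```

```bash
python3 -m pendant '[{"xyz":[0.001,0.013,-0.003],"twist":[-0.6,0,0],"hand":0.8},{"xyz":[0,0.010,0],"twist":[0,0,0],"hand":0.8}]' | sed -n 2,5p
python3 - <<'E'
from h import *
go(438,105.5,5,7)
E
```

```text
tcp_pos: [439.2, 104.6, 18.8]
ee_rot: [-90.0, -0.0, -82.9]
force: [0.0, -0.4, 0.2]
gripper_width: 74.0
t 12.45 tcp [439.2 104.6  18.8] rpy [-90.   -0.  -82.9] w 74.0 F [ 0.  -0.4  0.2]
twist [-0.01  0.09  0.02] shift mm [-1.1 13.8 -1.1] shift in current axes [-1.1 13.8 -1.1]
```

```bash
python3 -m pendant '[{"xyz":[-0.001,0.010,-0.001],"twist":[0,0,0],"hand":0.75},{"xyz":[0,0.003,0],"twist":[0,0,0],"hand":0.7},{"xyz":[0,0,0],"twist":[0,0,0],"hand":0.62},{"xyz":[0,0,0],"twist":[0,0,0],"hand":0.59},{"xyz":[0,0,0],"twist":[0,0,0],"hand":0.57}]' | sed -n 2,5p;for k in 1 2; do python3 -m pendant '[{"xyz":[0,0,0],"twist":[0,0,0],"hand":0.545}]' | sed -n 2,5p; done; python3 -m pendant '[{"xyz":[0,0,0],"twist":[0,0,0],"hand":0.53}]' | sed -n 2,5p
```

```text
tcp_pos: [438.5, 102.4, 4.4]
ee_rot: [-90.0, -0.1, -83.2]
force: [-0.5, -0.9, -1.2]
gripper_width: 53.0
tcp_pos: [438.8, 102.3, 4.8]
ee_rot: [-90.0, -0.1, -83.2]
force: [-0.9, 0.6, -1.3]
gripper_width: 50.5
tcp_pos: [439.0, 102.3, 5.2]
ee_rot: [-90.0, -0.1, -83.2]
force: [-0.2, -0.6, -1.3]
gripper_width: 50.1
tcp_pos: [439.2, 102.3, 5.6]
ee_rot: [-89.9, -0.1, -83.2]
force: [-0.1, -0.0, -1.2]
gripper_width: 50.1
```

```bash
python3 -m pendant '[{"xyz":[0,0,0],"twist":[0,0,0],"hand":0.52}]' | sed -n 2,5p; python3 -m pendant '[{"xyz":[0,0,0],"twist":[0,0,0],"hand":0.52}]' | sed -n 2,5p; python3 -m pendant '[{"xyz":[0,0,0],"twist":[0,0,0],"hand":0.51}]' | sed -n 5p;python3 -m pendant '[{"xyz":[0,0,0],"twist":[0,0,0],"hand":0.51}]' | sed -n 5p
```

```text
tcp_pos: [439.4, 102.3, 5.9]
ee_rot: [-89.9, -0.1, -83.2]
force: [0.1, 1.2, -1.3]
gripper_width: 50.0
tcp_pos: [439.5, 102.3, 6.0]
ee_rot: [-89.9, -0.1, -83.2]
force: [-0.6, -0.2, -1.5]
gripper_width: 49.7
gripper_width: 49.7
gripper_width: 49.6
```

```bash
python3 -m pendant '[{"xyz":[0,0,0],"twist":[0,0,0],"hand":0.55},{"xyz":[0,0,0],"twist":[0,0,0],"hand":0.6},{"xyz":[0,0,0],"twist":[0,0,0],"hand":0.7},{"xyz":[0,-0.03,0],"twist":[0,0,0],"hand":0.75},{"xyz":[0,0,0.035],"twist":[0,0,0],"hand":0.7},{"xyz":[0,0,0.033],"twist":[0,0,0],"hand":0.5},{"xyz":[0,0,0.001],"twist":[0,0,0],"hand":0.5}]' | sed -n 2,5p
python3 - <<'E'
from h import *
f=optics.grab_frame("scene")
i=f["img"]; u,v=map(int,w2pix(f,[500,110,11])); cv2.imwrite(f"pics/l2scene.png",cv2.resize(i[v-55:v+45,u-60:u+60],None,fx=5,fy=5,interpolation=cv2.INTER_CUBIC))
go(512,114,4.5,6)
E
```

```text
tcp_pos: [509.9, 110.9, 39.5]
ee_rot: [-89.7, -0.1, -83.1]
force: [0.5, 1.1, -0.5]
gripper_width: 52.9
t 14.08 tcp [506.9 110.5  38.8] rpy [-89.9  -0.2 -83.1] w 48.8 F [-0.7 -0.2 -0.3]
twist [-0.07  0.91  0.15] shift mm [-3.  34.3  5.4] shift in current axes [-3.  34.3  5.4]
```

View pics/l2scene.png

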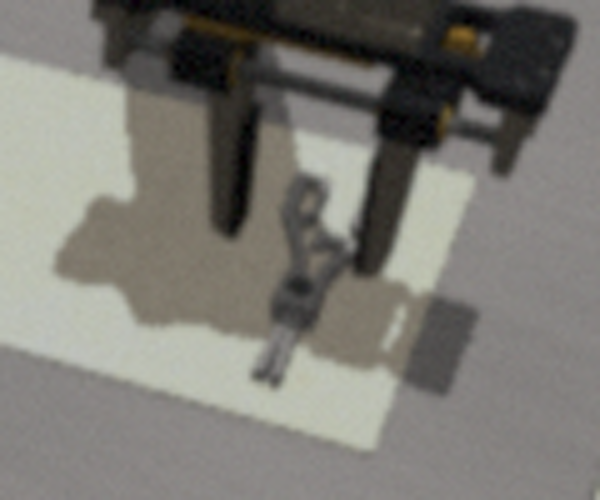

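```bash
python3 -m pendant '[{"xyz":[-0.002,0.015,0.008],"twist":[0,0.9,0],"hand":0.5},{"xyz":[0,0.001,0],"twist":[0,0,0],"hand":0.5}]' | sed -n 2,5p
python3 - <<'E'
from h import *
f=optics.grab_frame("scene")
print(crop2w(f,[500,110,11],(60,55),(298,286),5,18).round(1),"add ~(+1,+2.6) bias")
go(513,112.5,4.5,6)
E
```

```text
tcp_pos: [514.0, 113.2, 22.7]
ee_rot: [-89.9, -0.2, -84.0]
force: [0.1, 0.5, -0.9]
gripper_width: 46.2
[511.7 112.6  18. ] add ~(+1,+2.6) bias
t 14.30 tcp [513.1 113.   23.2] rpy [-90.   -0.2 -84. ] w 45.9 F [-0.2 -0.3  0.6]
twist [0.   0.01 0.18] shift mm [ 0.5 18.7 -0.1] shift in current axes [ 0.4 18.7 -0.1]
```

```bash
python3 -m pendant '[{"xyz":[-0.0015,0.010,0.001],"twist":[0,0,0],"hand":0.5},{"xyz":[0,0.007,0.001],"twist":[0,0,0],"hand":0.4},{"xyz":[0,0,0.001],"twist":[0,0,0],"hand":0.3}]' | sed -n 2,5p
python3 -m pendant '[{"xyz":[0,0,0],"twist":[0,0,0],"hand":0.15},{"xyz":[0,0,0],"twist":[0,0,0],"hand":0.1},{"xyz":[0,0,0],"twist":[0,0,0],"hand":0.1},{"xyz":[0,0,0],"twist":[0,0,0],"hand":0.1}]' | sed -n 2,5p
python3 - <<'E'
from h import *
go(512.5,115,4.5,6)
E
```

```text
tcp_pos: [512.8, 114.4, 5.0]
ee_rot: [-90.2, -0.2, -83.9]
force: [-0.1, -0.6, -0.1]
gripper_width: 35.0
tcp_pos: [511.3, 114.2, 4.4]
ee_rot: [-90.3, -0.2, -83.8]
force: [0.3, 0.0, -1.1]
gripper_width: 19.5
t 14.88 tcp [511.3 114.2   4.4] rpy [-90.3  -0.2 -83.8] w 19.5 F [ 0.3  0.  -1.1]
twist [0.3  0.15 0.23] shift mm [-0.7 -0.1  1.3] shift in current axes [-0.7 -0.1  1.3]
```

```bash
python3 -m pendant '[{"xyz":[0,-0.02,0],"twist":[0.3,0,0],"hand":0.1},{"xyz":[0,-0.03,0],"twist":[0,0,0],"hand":0.1},{"xyz":[0,-0.03,0],"twist":[0,0,0],"hand":0.1},{"xyz":[0,0,0],"twist":[0,4,0],"hand":0.1},{"xyz":[0,0,0],"twist":[0,3.6,0],"hand":0.1}]' | sed -n 2,5p
python3 - <<'E'
from h import *
go(478,-327,80,-1.6)
E
```

```text
tcp_pos: [509.3, 113.9, 86.8]
ee_rot: [-90.2, -0.3, -91.7]
force: [-0.1, -0.5, -2.3]
gripper_width: 19.8
t 15.30 tcp [509.3 113.9  86.8] rpy [-90.2  -0.3 -91.7] w 19.8 F [-0.1 -0.5 -2.3]
twist [ 0.22 -0.06  0.27] shift mm [441.6   6.8 -19. ] shift in current axes [441.6   8.9 -18.5]
```

```bash
python3 -m pendant '[{"xyz":[0.015,0,-0.001],"twist":[0,0,0],"hand":0.1},{"xyz":[0.03,0,-0.002],"twist":[0,0,0],"hand":0.1},{"xyz":[0.036,0,-0.002],"twist":[0,0,0],"hand":0.1},{"xyz":[0.036,0,-0.002],"twist":[0,0,0],"hand":0.1},{"xyz":[0.036,0,-0.002],"twist":[0,0,0],"hand":0.1},{"xyz":[0.036,0,-0.002],"twist":[0,0,0],"hand":0.1},{"xyz":[0.036,0,-0.002],"twist":[0,0,0],"hand":0.1},{"xyz":[0.036,0,-0.002],"twist":[0,0,0],"hand":0.1},{"xyz":[0.036,0,-0.001],"twist":[0,0,0],"hand":0.1},{"xyz":[0.036,0,-0.001],"twist":[0,0,0],"hand":0.1},{"xyz":[0.036,0,-0.001],"twist":[0,0,0],"hand":0.1},{"xyz":[0.036,0,0],"twist":[0,0,0],"hand":0.1},{"xyz":[0.02,0,0],"twist":[0,0,0],"hand":0.1},{"xyz":[0.008,0,0],"twist":[0,0,0],"hand":0.1},{"xyz":[0,0,0],"twist":[0,0,0],"hand":0.1}]' | sed -n 2,5p
python3 - <<'E'
from h import *
go(478,-327,8,-1.6)
E
```

```text
tcp_pos: [477.5, -335.8, 91.2]
ee_rot: [-89.7, -0.2, -91.4]
force: [0.6, 0.9, -1.0]
gripper_width: 19.5
t 16.55 tcp [ 477.5 -335.8   91.2] rpy [-89.7  -0.2 -91.4] w 19.5 F [ 0.6  0.9 -1. ]
twist [-0.27  0.16  0.18] shift mm [-8.8 83.2  0.2] shift in current axes [-9.1 83.2 -0.1]
```

```bash
python3 -m pendant '[{"xyz":[-0.008,0.02,0],"twist":[0,0,0],"hand":0.1},{"xyz":[0,0.025,0],"twist":[0,0,0],"hand":0.1}]' | sed -n 2,5p
python3 - <<'E'
from h import *
go(478,-327,8,-1.6)
E
```

```text
tcp_pos: [481.4, -328.4, 49.9]
ee_rot: [-89.2, -0.4, -91.5]
force: [-0.1, -0.8, -2.8]
gripper_width: 20.0
t 16.72 tcp [ 481.4 -328.4   49.9] rpy [-89.2  -0.4 -91.5] w 20.0 F [-0.1 -0.8 -2.8]
twist [-0.76  0.1   0.39] shift mm [-1.3 41.9 -3.4] shift in current axes [-1.6 41.9 -4. ]
```

```bash
python3 -m pendant '[{"xyz":[-0.001,0.015,-0.004],"twist":[-0.7,0,0.3],"hand":0.1},{"xyz":[0,0.012,0],"twist":[0,0,0],"hand":0.1},{"xyz":[0,0.004,0],"twist":[0,0,0],"hand":0.1}]' | sed -n 2,5p
python3 - <<'E'
from h import *
go(478,-327,8,-1.6)
E
```

```text
tcp_pos: [476.2, -320.4, 14.3]
ee_rot: [-90.3, 0.3, -91.2]
force: [-0.0, -0.6, -1.5]
gripper_width: 20.4
t 16.97 tcp [ 476.2 -320.4   14.3] rpy [-90.3   0.3 -91.2] w 20.4 F [-0.  -0.6 -1.5]
twist [ 0.29  0.45 -0.25] shift mm [6.6 6.3 2. ] shift in current axes [6.6 6.3 1.9]
```

```bash
python3 -m pendant '[{"xyz":[0.003,0.003,0.001],"twist":[0.3,0.4,-0.2],"hand":0.1},{"xyz":[0,0.002,0],"twist":[0,0,0],"hand":0.1}]' | sed -n 2,5p; python3 -m pendant '[{"xyz":[0,0.001,0],"twist":[0,0,0],"hand":0.1}]' | sed -n 2,5p
```

```text
tcp_pos: [477.6, -321.4, 8.3]
ee_rot: [-90.0, 0.1, -91.4]
force: [0.0, -1.2, -1.2]
gripper_width: 19.8
tcp_pos: [477.9, -321.2, 7.5]
ee_rot: [-90.0, 0.1, -91.4]
force: [-1.5, 0.7, 0.0]
gripper_width: 19.4
```

```bash
python3 -m pendant '[{"xyz":[0,0.001,0],"twist":[0,0,0],"hand":0.22},{"xyz":[0,0,0],"twist":[0,0,0],"hand":0.3},{"xyz":[0,0,0],"twist":[0,0,0],"hand":0.35},{"xyz":[0,-0.025,0],"twist":[0,0,0],"hand":0.35},{"xyz":[0,-0.035,0],"twist":[0,0,0],"hand":0.5},{"xyz":[0,-0.025,0],"twist":[0,0,0],"hand":0.5}]' | sed -n 2,5p
python3 - <<'E'
from h import *
f=optics.grab_frame("top")
i=f["img"];cv2.imwrite(f"pics/t6.png",cv2.resize(i[160:275,355:510],None,fx=5,fy=5,interpolation=cv2.INTER_CUBIC))
go(548,-135,70,11)
E
```

```text
tcp_pos: [476.4, -320.5, 91.8]
ee_rot: [-90.3, 0.3, -91.4]
force: [1.0, -0.1, -1.3]
gripper_width: 43.5
t 17.77 tcp [ 479.  -322.2   96.4] rpy [-89.9   0.1 -91.4] w 45.6 F [ 0.4 -2.1  1.4]
twist [ -0.08 -12.42  -0.06] shift mm [-170.6   26.4  103.4] shift in current axes [-188.8   26.7   64.3]
```

View pics/t6.png

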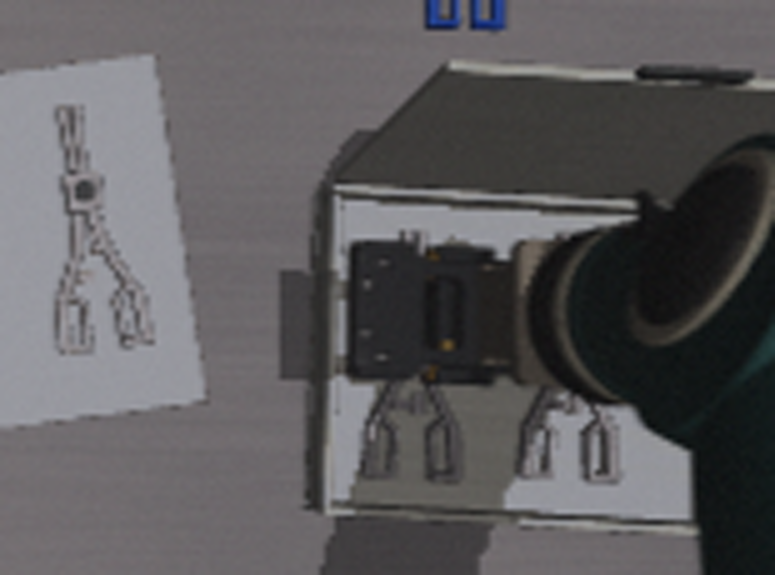

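```bash
python3 - <<'E'
from h import *
f=optics.grab_frame("top")
m=lambda p,z: pix2w(f,(p[0]+.5)/5+354.5,(p[1]+.5)/5+159.5,z)
b=m((84,190),18);l=(m((75,328),11)+m((133,318),11))/2; t=m((70,112),11)
print(b,np.degrees(np.arctan2(*(b-l)[1::-1])),np.degrees(np.arctan2(*(t-b)[1::-1])))
go(b[0],b[1],70,10)
E
```

```text
[ 548.56874416 -134.64734372   18.        ] 9.797464899362872 9.119430801729635
t 17.82 tcp [ 478.9 -322.2   94.4] rpy [-89.9   0.1 -91.4] w 46.0 F [ 1.3 -0.8  0.4]
twist [ -0.09 -11.43  -0.05] shift mm [-172.6   24.4  101.2] shift in current axes [-189.2   24.7   64.9]
```

```bash
python3 -m pendant '[{"xyz":[0,0,0],"twist":[0,-5.7,0],"hand":0.5},{"xyz":[0,0,0],"twist":[0,-5.7,0],"hand":0.5},{"xyz":[-0.038,0,0],"twist":[0,0,0],"hand":0.5},{"xyz":[-0.038,0,0],"twist":[0,0,0],"hand":0.5},{"xyz":[-0.038,0,0],"twist":[0,0,0],"hand":0.5},{"xyz":[-0.03,0,0.015],"twist":[0,0,0],"hand":0.5},{"xyz":[-0.023,0.01,0.035],"twist":[0,0,0],"hand":0.5},{"xyz":[-0.005,0.01,0.035],"twist":[0,0,0],"hand":0.5},{"xyz":[0,0,0.016],"twist":[0,0,0],"hand":0.5},{"xyz":[0,0,0],"twist":[0,0,0],"hand":0.5}]' | sed -n 2,5p
python3 - <<'E'
from h import *
go(548.5,-134.6,4.5,9.5)
E
```

```text
tcp_pos: [548.5, -132.5, 73.6]
ee_rot: [-89.6, -0.4, -80.0]
force: [0.1, -0.0, -0.4]
gripper_width: 46.2
t 18.65 tcp [ 548.5 -132.5   73.6] rpy [-89.6  -0.4 -80. ] w 46.2 F [ 0.1 -0.  -0.4]
twist [-0.4   0.54  0.37] shift mm [ 2.1 69.1 -0.4] shift in current axes [ 1.6 69.1 -0.9]
```

```bash
python3 -m pendant '[{"xyz":[0.002,0.025,-0.001],"twist":[-0.4,0.5,0.3],"hand":0.5},{"xyz":[0,0.018,0],"twist":[0,0,0],"hand":0.5},{"xyz":[0,0.002,0],"twist":[0,0,0],"hand":0.5}]' | sed -n 2,5p
python3 - <<'E'
from h import *
go(548.5,-134.6,4.5,9.5)
E
```

```text
tcp_pos: [548.9, -134.4, 27.4]
ee_rot: [-89.9, -0.1, -80.4]
force: [-1.6, -0.6, 0.5]
gripper_width: 45.9
t 18.90 tcp [ 548.9 -134.4   27.4] rpy [-89.9  -0.1 -80.4] w 45.9 F [-1.6 -0.6  0.5]
twist [-0.13  0.13  0.11] shift mm [ 0.1 22.9 -0.4] shift in current axes [ 0.1 22.9 -0.4]
```

```bash
python3 -m pendant '[{"xyz":[0,0.012,0],"twist":[0,0,0],"hand":0.5},{"xyz":[0,0.008,0.001],"twist":[0,0,0],"hand":0.4},{"xyz":[0,0.001,0.001],"twist":[0,0,0],"hand":0.3}]' | sed -n 2,5p
python3 -m pendant '[{"xyz":[0,0,0],"twist":[0,0,0],"hand":0.15},{"xyz":[0,0,0],"twist":[0,0,0],"hand":0.1},{"xyz":[0,0,0],"twist":[0,0,0],"hand":0.1},{"xyz":[0,0,0],"twist":[0,0,0],"hand":0.1}]' | sed -n 2,5p
python3 - <<'E'
from h import *
go(548.5,-134.6,4.5,9.5)
E
```

```text
tcp_pos: [548.8, -135.9, 4.8]
ee_rot: [-90.0, -0.1, -80.5]
force: [-0.6, 0.2, 0.3]
gripper_width: 34.9
tcp_pos: [548.8, -136.8, 5.6]
ee_rot: [-89.9, -0.2, -80.6]
force: [0.3, -0.1, -1.2]
gripper_width: 19.4
t 19.48 tcp [ 548.8 -136.8    5.6] rpy [-89.9  -0.2 -80.6] w 19.4 F [ 0.3 -0.1 -1.2]
twist [-0.06 -0.1   0.16] shift mm [-2.2  1.1  0.1] shift in current axes [-2.2  1.1  0.1]
```

```bash
python3 -m pendant '[{"xyz":[0,-0.02,0],"twist":[0,0,0],"hand":0.1},{"xyz":[0,-0.03,0],"twist":[0,0,0],"hand":0.1},{"xyz":[0,-0.03,0],"twist":[0,0,0],"hand":0.1},{"xyz":[0,0,0],"twist":[0,3.1,0],"hand":0.1}]' | sed -n 2,5p
python3 - <<'E'
from h import *
go(493,369,80,6.3)
E
```

```text
tcp_pos: [547.3, -136.2, 87.8]
ee_rot: [-90.1, -0.1, -83.7]
force: [0.7, 0.3, -1.1]
gripper_width: 19.7
t 19.82 tcp [ 547.3 -136.2   87.8] rpy [-90.1  -0.1 -83.7] w 19.7 F [ 0.7  0.3 -1.1]
twist [ 0.13 -0.    0.07] shift mm [-508.1    7.8    1.4] shift in current axes [-508.1    7.2    1.4]
```

```bash
python3 -m pendant '[{"xyz":[-0.015,0,0],"twist":[0,0,0],"hand":0.1},{"xyz":[-0.03,0,0],"twist":[0,0,0],"hand":0.1},{"xyz":[-0.036,0,0],"twist":[0,0,0],"hand":0.1},{"xyz":[-0.036,0,0],"twist":[0,0,0],"hand":0.1},{"xyz":[-0.036,0,0],"twist":[0,0,0],"hand":0.1},{"xyz":[-0.036,0,0],"twist":[0,0,0],"hand":0.1},{"xyz":[-0.036,0,0],"twist":[0,0,0],"hand":0.1},{"xyz":[-0.036,0,0],"twist":[0,0,0],"hand":0.1},{"xyz":[-0.036,0,0],"twist":[0,0,0],"hand":0.1},{"xyz":[-0.036,0,0],"twist":[0,0,0],"hand":0.1},{"xyz":[-0.036,0,0],"twist":[0,0,0],"hand":0.1},{"xyz":[-0.036,0,0],"twist":[0,0,0],"hand":0.1},{"xyz":[-0.036,0,0],"twist":[0,0,0],"hand":0.1},{"xyz":[-0.03,0,0],"twist":[0,0,0],"hand":0.1},{"xyz":[-0.02,0,0],"twist":[0,0,0],"hand":0.1},{"xyz":[0,0,0],"twist":[0,0,0],"hand":0.1}]' | sed -n 2,5p
python3 - <<'E'
from h import *
go(493,369,30,6.3)
E
```

```text
tcp_pos: [499.5, 371.3, 95.1]
ee_rot: [-89.0, -0.1, -84.5]
force: [-0.7, 0.3, -0.9]
gripper_width: 19.8
t 21.15 tcp [499.5 371.3  95.1] rpy [-89.   -0.1 -84.5] w 19.8 F [-0.7  0.3 -0.9]
twist [-1.03 -0.76  0.15] shift mm [ 1.6 65.1 -6.7] shift in current axes [ 1.5 65.  -7.8]
```

```bash
python3 -m pendant '[{"xyz":[0,0.02,-0.007],"twist":[-1,-0.7,0.1],"hand":0.1},{"xyz":[0,0.025,0],"twist":[0,0,0],"hand":0.1},{"xyz":[0,0.015,0],"twist":[0,0,0],"hand":0.1}]' | sed -n 2,5p
python3 - <<'E'
from h import *
go(493,369,8,6.3)
f=optics.grab_frame("scene")
i=f["img"]; u,v=map(int,w2pix(f,[480,360,11])); cv2.imwrite(f"pics/d1.png",cv2.resize(i[v-75:v+55,u-75:u+75],None,fx=4.5,fy=4.5,interpolation=cv2.INTER_CUBIC))
E
```

```text
tcp_pos: [494.7, 375.2, 38.6]
ee_rot: [-89.5, 0.3, -83.5]
force: [-0.7, -1.7, -1.8]
gripper_width: 19.7
t 21.40 tcp [494.7 375.2  38.6] rpy [-89.5   0.3 -83.5] w 19.7 F [-0.7 -1.7 -1.8]
twist [-0.52  0.24 -0.28] shift mm [ 6.  30.6 -2.4] shift in current axes [ 6.1 30.6 -2.7]
```

View pics/d1.png

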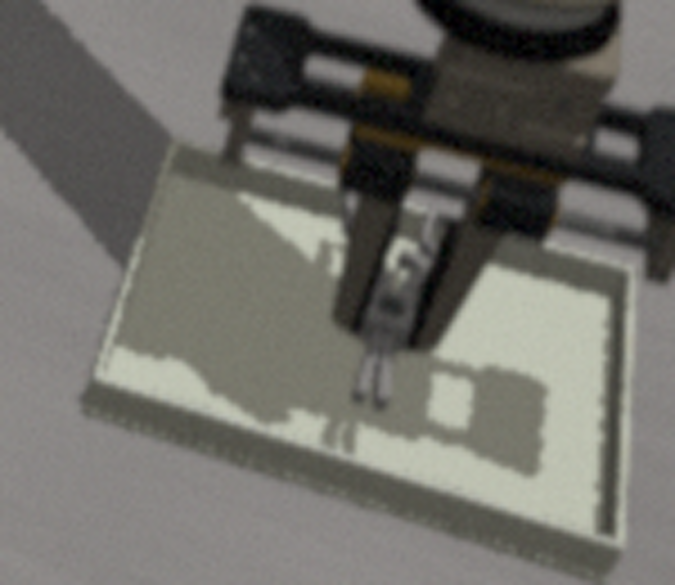

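The clamp (block at about (393,295) in the crop) is level and centred over the dish. I'll lower it.

```bash
python3 -m pendant '[{"xyz":[0,0.015,-0.001],"twist":[-0.5,0.2,-0.2],"hand":0.1},{"xyz":[0,0.007,0],"twist":[0,0,0],"hand":0.1},{"xyz":[0,0.002,0],"twist":[0,0,0],"hand":0.1}]' | sed -n 2,5p;python3 -m pendant '[{"xyz":[0,0.001,0],"twist":[0,0,0],"hand":0.1}]' | sed -n 2,5p
```

```text
tcp_pos: [493.0, 371.6, 11.8]
ee_rot: [-90.2, -0.1, -83.8]
force: [-0.5, -0.1, -1.1]
gripper_width: 19.9
tcp_pos: [493.2, 371.1, 11.0]
ee_rot: [-90.2, -0.2, -83.8]
force: [-0.2, 0.2, -1.4]
gripper_width: 19.8
```

```bash
python3 -m pendant '[{"xyz":[0,0.002,0],"twist":[0,0,0],"hand":0.1}]' | sed -n 2,5p;python3 -m pendant '[{"xyz":[0,0.0015,0],"twist":[0,0,0],"hand":0.1}]' | sed -n 2,5p;python3 -m pendant '[{"xyz":[0,0.001,0],"twist":[0,0,0],"hand":0.1}]' | sed -n 2,5p
```

```text
tcp_pos: [493.9, 371.0, 9.8]
ee_rot: [-90.2, -0.1, -83.8]
force: [-1.0, -0.5, -1.1]
gripper_width: 19.6
tcp_pos: [494.4, 371.0, 9.0]
ee_rot: [-90.1, -0.1, -83.9]
force: [-0.6, 1.1, -1.6]
gripper_width: 19.7
tcp_pos: [494.9, 371.1, 8.7]
ee_rot: [-90.0, -0.1, -83.9]
force: [-0.3, 0.4, -1.2]
gripper_width: 19.9
```

```bash
python3 -m pendant '[{"xyz":[0,0.002,0],"twist":[0,0,0],"hand":0.1}]' | sed -n 2,5p;python3 -m pendant '[{"xyz":[0,0.001,0],"twist":[0,0,0],"hand":0.1}]' | sed -n 2,5p
```

```text
tcp_pos: [495.4, 371.4, 7.4]
ee_rot: [-90.0, -0.0, -83.9]
force: [0.0, -0.3, -1.1]
gripper_width: 19.4
tcp_pos: [495.5, 371.4, 6.8]
ee_rot: [-89.9, -0.0, -83.9]
force: [-1.9, -1.6, 3.7]
gripper_width: 19.3
```

```bash
python3 -m pendant '[{"xyz":[0,0,0],"twist":[0,0,0],"hand":0.22},{"xyz":[0,0,0],"twist":[0,0,0],"hand":0.3},{"xyz":[0,0,0],"twist":[0,0,0],"hand":0.35},{"xyz":[0,-0.025,0],"twist":[0,0,0],"hand":0.35},{"xyz":[0,-0.04,0],"twist":[0,0,0],"hand":0.2},{"xyz":[0,-0.04,0],"twist":[0,0,0],"hand":0},{"xyz":[0,-0.04,0],"twist":[0,0,0],"hand":0},{"xyz":[0,-0.04,0],"twist":[0,0,0],"hand":0}]' | sed -n 2,5p
python3 - <<'E'
from h import *
f=optics.grab_frame("top")
i=f["img"];cv2.imwrite(f"pics/t7.png",cv2.resize(i[150:275,140:545],None,fx=1.95,fy=1.95,interpolation=cv2.INTER_CUBIC))
cv2.imwrite(f"pics/t7c.png",cv2.resize(i[160:275,405:545],None,fx=5,fy=5,interpolation=cv2.INTER_CUBIC))
th=np.radians(-1.6)
for a in np.arange(1.65,1.86,.05):
    P=[]
    for y in(-110,110):
      for n in (0,6):
        lx=90-180*np.cos(a)-n*-np.sin(a)*1; lz=40.5+180*np.sin(a)+n*np.cos(a)
        X=[459.5+np.cos(th)*lx-np.sin(th)*y,-374.5+np.sin(th)*lx+np.cos(th)*y,lz]
        u,v=w2pix(f,X);P.append((round((u-405)*5),round((v-160)*5)))
    print(round(a,2),P,np.round(X,0))
go(650,-365,195,-1.6)
E
```

```text
tcp_pos: [490.7, 368.4, 189.1]
ee_rot: [-90.9, -0.6, -83.8]
force: [0.8, 0.4, 0.7]
gripper_width: 7.5
1.65 [(682, 138), (681, 125), (194, 114), (194, 101)] [ 573. -268.  219.]
1.7 [(681, 119), (680, 106), (194, 95), (193, 82)] [ 582. -268.  218.]
1.75 [(679, 99), (677, 87), (193, 76), (192, 63)] [ 591. -268.  217.]
1.8 [(676, 81), (674, 68), (192, 57), (191, 45)] [ 599. -268.  214.]
1.85 [(673, 63), (671, 51), (191, 39), (190, 27)] [ 608. -269.  212.]
t 22.92 tcp [494.5 371.9 198.4] rpy [-90.2  -0.1 -83.8] w 3.6 F [1.7 1.8 4.8]
twist [0.15 7.81 0.15] shift mm [732.3   3.4 176. ] shift in current axes [749.4   4.9  74.9]
```

View pics/t7.png

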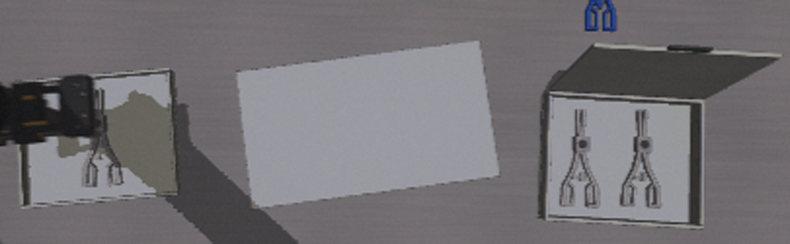

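View pics/t7c.png

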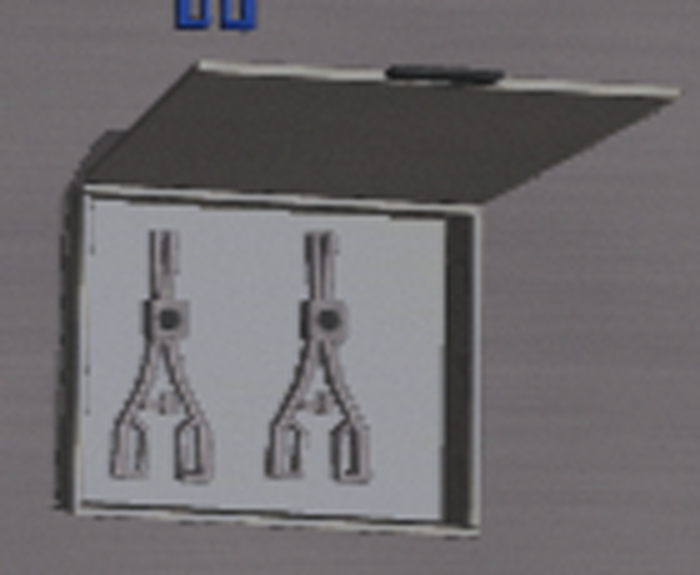

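```bash
python3 -m pendant '[{"xyz":[0,-0.005,0],"twist":[0,3.9,0],"hand":0},{"xyz":[0,-0.005,0],"twist":[0,3.9,0],"hand":0},{"xyz":[0.039,0,0.012],"twist":[0,0,0],"hand":0},{"xyz":[0.039,0,0.012],"twist":[0,0,0],"hand":0},{"xyz":[0.039,0,0.012],"twist":[0,0,0],"hand":0},{"xyz":[0.039,0,0.012],"twist":[0,0,0],"hand":0},{"xyz":[0.039,0,0.012],"twist":[0,0,0],"hand":0},{"xyz":[0.039,0,0.012],"twist":[0,0,0],"hand":0},{"xyz":[0.039,0,0.012],"twist":[0,0,0],"hand":0},{"xyz":[0.039,0,0.012],"twist":[0,0,0],"hand":0},{"xyz":[0.039,0,0.012],"twist":[0,0,0],"hand":0},{"xyz":[0.039,0,0.012],"twist":[0,0,0],"hand":0},{"xyz":[0.039,0,0.012],"twist":[0,0,0],"hand":0},{"xyz":[0.039,0,0.012],"twist":[0,0,0],"hand":0}]' | sed -n 2,5p
python3 - <<'E'
from h import *
go(650,-365,195,-1.6)
E
```

```text
tcp_pos: [631.7, -94.5, 214.6]
ee_rot: [-88.9, 0.9, -90.5]
force: [0.4, 0.2, -1.2]
gripper_width: 0.5
t 24.08 tcp [631.7 -94.5 214.6] rpy [-88.9   0.9 -90.5] w 0.5 F [ 0.4  0.2 -1.2]
twist [-1.08  1.09 -0.94] shift mm [269.9  19.6  25.8] shift in current axes [270.6  15.6  20.4]
```

```bash
python3 -m pendant '[{"xyz":[0.03,0,0.02],"twist":[-1,1,-0.9],"hand":0},{"xyz":[0.035,0,0.005],"twist":[0,0,0],"hand":0},{"xyz":[0.035,0,0.003],"twist":[0,0,0],"hand":0},{"xyz":[0.035,0,0.002],"twist":[0,0,0],"hand":0},{"xyz":[0.035,0,0.002],"twist":[0,0,0],"hand":0},{"xyz":[0.035,0,0.002],"twist":[0,0,0],"hand":0},{"xyz":[0.03,0,0],"twist":[0,0,0],"hand":0},{"xyz":[0,0,0],"twist":[0,0,0],"hand":0}]' | sed -n 2,5p
python3 - <<'E'
from h import *
go(650,-365,190,-1.6)
f=optics.grab_frame("scene")
i=f["img"]; u,v=map(int,w2pix(f,[560,-370,100])); cv2.imwrite(f"pics/lid1.png",cv2.resize(i[max(v-90,0):v+90,max(u-110,0):u+110],None,fx=3.5,fy=3.5,interpolation=cv2.INTER_CUBIC))
E
```

```text
tcp_pos: [659.4, -353.8, 212.4]
ee_rot: [-89.8, -0.4, -92.2]
force: [-0.7, -0.6, -1.1]
gripper_width: 0.5
t 24.75 tcp [ 659.4 -353.8  212.4] rpy [-89.8  -0.4 -92.2] w 0.5 F [-0.7 -0.6 -1.1]
twist [-0.15 -0.55  0.43] shift mm [11.4 22.4 -9. ] shift in current axes [11.3 22.4 -9. ]
```

View pics/lid1.png

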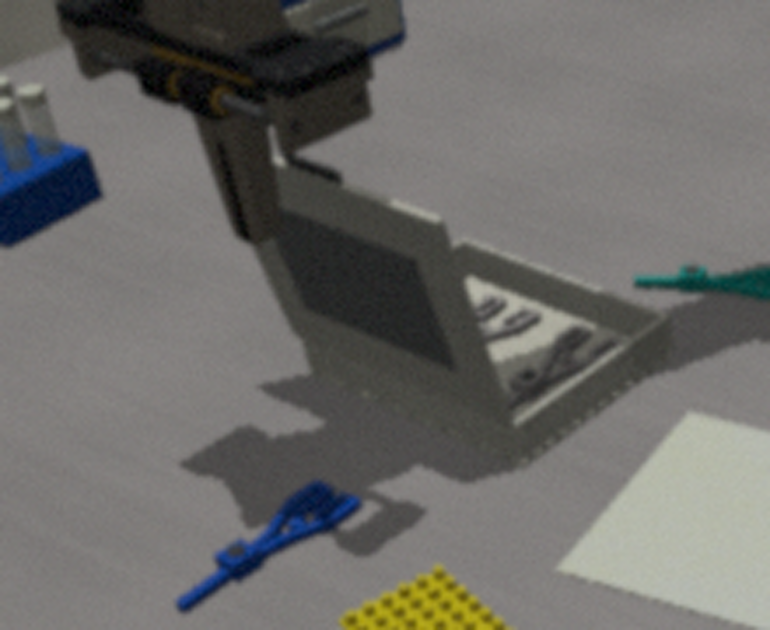

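```bash
python3 -m pendant '[{"xyz":[0.005,0.022,-0.009],"twist":[0,-0.5,0.4],"hand":0},{"xyz":[0,0.002,-0.02],"twist":[0,0,0],"hand":0},{"xyz":[0,0.002,-0.02],"twist":[0,0,0],"hand":0}]' | sed -n 2,5p
python3 - <<'E'
from h import *
go(590,-365,188,-1.6)
E
```

```text
tcp_pos: [615.3, -349.7, 184.3]
ee_rot: [-89.5, 0.3, -91.2]
force: [0.6, 0.2, 0.8]
gripper_width: 0.6
t 25.05 tcp [ 615.3 -349.7  184.3] rpy [-89.5   0.3 -91.2] w 0.6 F [0.6 0.2 0.8]
twist [-0.48  0.42 -0.29] shift mm [ 16.   -3.7 -24.8] shift in current axes [ 15.8  -4.  -24.9]
```

```bash
python3 -m pendant '[{"xyz":[0.01,-0.002,-0.015],"twist":[-0.4,0.4,-0.2],"hand":0},{"xyz":[0.003,-0.001,-0.018],"twist":[0,0,0],"hand":0},{"xyz":[0,-0.001,-0.018],"twist":[0,0,0],"hand":0}]' | sed -n 2,5p
python3 - <<'E'
from h import *
go(513,-365,184,-1.6)
E
```

```text
tcp_pos: [563.8, -356.9, 187.2]
ee_rot: [-89.9, 0.2, -91.2]
force: [2.6, -1.7, -1.1]
gripper_width: 0.3
t 25.30 tcp [ 563.8 -356.9  187.2] rpy [-89.9   0.2 -91.2] w 0.3 F [ 2.6 -1.7 -1.1]
twist [-0.12  0.35 -0.25] shift mm [  9.5   3.2 -50.5] shift in current axes [  9.2   3.1 -50.6]
```

Pushing the lid with 2.6 N. I'll follow the arc.

```bash
python3 -m pendant '[{"xyz":[0.003,0.001,-0.025],"twist":[0,0.3,-0.2],"hand":0},{"xyz":[0.003,0.003,-0.025],"twist":[0,0,0],"hand":0},{"xyz":[0,0.011,-0.023],"twist":[0,0,0],"hand":0},{"xyz":[0,0.014,-0.023],"twist":[0,0,0],"hand":0}]' | sed -n 2,5p
python3 - <<'E'
from h import *
go(432,-365,121,-1.6)
f=optics.grab_frame("scene")
i=f["img"]; u,v=map(int,w2pix(f,[560,-370,100])); cv2.imwrite(f"pics/lid2.png",cv2.resize(i[max(v-90,0):v+90,max(u-110,0):u+110],None,fx=3,fy=3,interpolation=cv2.INTER_CUBIC))
E
```

```text
tcp_pos: [473.1, -358.1, 163.6]
ee_rot: [-88.9, -0.2, -91.1]
force: [1.6, 0.7, -0.2]
gripper_width: 0.2
t 25.63 tcp [ 473.1 -358.1  163.6] rpy [-88.9  -0.2 -91.1] w 0.2 F [ 1.6  0.7 -0.2]
twist [-1.08  0.49  0.24] shift mm [  8.1  42.6 -40.9] shift in current axes [  7.5  41.8 -41.8]
```

View pics/lid2.png

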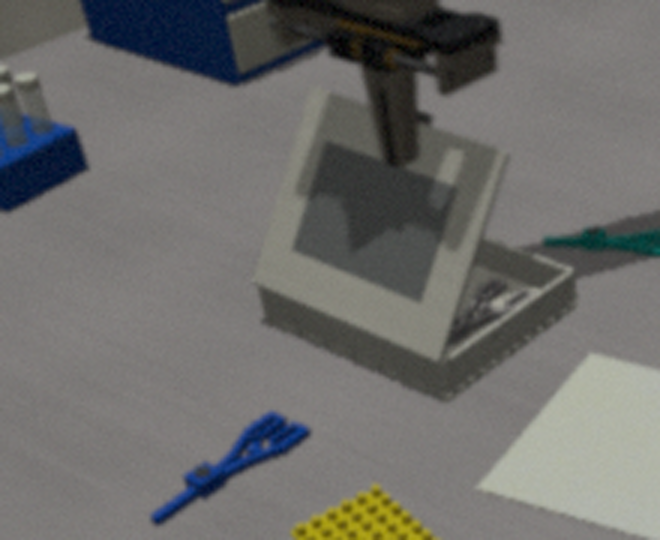

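The lid is about halfway over, with the fingertip on its outer face near crop (402,155).

```bash
python3 -m pendant '[{"xyz":[0.002,0.015,-0.016],"twist":[-1,0.4,0.2],"hand":0},{"xyz":[0.002,0.017,-0.014],"twist":[0,0,0],"hand":0},{"xyz":[0.002,0.018,-0.010],"twist":[0,0,0],"hand":0},{"xyz":[0,0.018,-0.006],"twist":[0,0,0],"hand":0}]' | sed -n 2,5p
python3 - <<'E'
from h import *
go(409,-365,47,-1.6)
E
```

```text
tcp_pos: [424.9, -362.7, 97.4]
ee_rot: [-89.7, -0.2, -91.5]
force: [-0.3, 0.5, 0.2]
gripper_width: 0.5
t 26.02 tcp [ 424.9 -362.7   97.4] rpy [-89.7  -0.2 -91.5] w 0.5 F [-0.3  0.5  0.2]
twist [-0.27  0.07  0.22] shift mm [  2.7  50.4 -15.8] shift in current axes [  2.5  50.3 -16. ]
```

```bash
python3 -m pendant '[{"xyz":[0,0.014,-0.006],"twist":[0,0,0],"hand":0},{"xyz":[0,0.014,-0.004],"twist":[0,0,0],"hand":0},{"xyz":[0,0.010,-0.004],"twist":[0,0,0],"hand":0},{"xyz":[0,0.005,0],"twist":[0,0,0],"hand":0}]' | sed -n 2,5p
python3 - <<'E'
from h import *
go(409,-365,47,-1.6)
E
```

```text
tcp_pos: [412.6, -361.9, 53.2]
ee_rot: [-89.6, -0.3, -91.4]
force: [-0.4, -0.2, 0.7]
gripper_width: 0.2
t 26.35 tcp [ 412.6 -361.9   53.2] rpy [-89.6  -0.3 -91.4] w 0.2 F [-0.4 -0.2  0.7]
twist [-0.37  0.19  0.27] shift mm [ 3.2  6.2 -3.5] shift in current axes [ 3.2  6.2 -3.6]
```

```bash
for k in 1 2 3; do python3 -m pendant '[{"xyz":[0,0.004,0],"twist":[0,0,0],"hand":0}]' | sed -n 2,4p; done
```

```text
tcp_pos: [413.2, -361.8, 49.1]
ee_rot: [-89.6, -0.3, -91.4]
force: [-0.7, -1.2, 0.1]
tcp_pos: [413.6, -361.9, 46.2]
ee_rot: [-89.7, -0.3, -91.4]
force: [-13.7, 8.8, 55.4]
tcp_pos: [413.7, -362.0, 46.1]
ee_rot: [-89.8, -0.2, -91.3]
force: [-16.9, 11.3, 62.7]
```

```bash
python3 -m pendant '[{"xyz":[0,-0.004,0],"twist":[0,0,0],"hand":0},{"xyz":[0,-0.02,0],"twist":[0,0,0],"hand":0},{"xyz":[0,-0.04,0],"twist":[0,0,0],"hand":0},{"xyz":[0.02,-0.035,-0.01],"twist":[0,0,0],"hand":0},{"xyz":[0.03,-0.02,-0.02],"twist":[0,0,0],"hand":0},{"xyz":[0.036,0,-0.01],"twist":[0,0,0],"hand":0},{"xyz":[0.036,0,-0.01],"twist":[0,0,0],"hand":0},{"xyz":[0.036,0,-0.01],"twist":[0,0,0],"hand":0},{"xyz":[0.036,0,0],"twist":[0,0,0],"hand":0},{"xyz":[0.02,0,0],"twist":[0,0,0],"hand":0},{"xyz":[0,0,0],"twist":[0,0,0],"hand":0},{"xyz":[0,0,0],"twist":[0,0,0],"hand":0}]' | sed -n 1,5p
python3 - <<'E'
from h import *
for n in("scene","top"):
    f=optics.grab_frame(n); i=f["img"]
    cv2.imwrite(f"pics/e{n}.png",i)
    u,v=map(int,w2pix(f,[460,-375,40])); cv2.imwrite(f"pics/ec{n}.png",cv2.resize(i[v-60:v+60,u-75:u+75],None,fx=5,fy=5,interpolation=cv2.INTER_CUBIC))
    u,v=map(int,w2pix(f,[475,367,20])); cv2.imwrite(f"pics/ed{n}.png",cv2.resize(i[v-55:v+55,u-70:u+70],None,fx=5,fy=5,interpolation=cv2.INTER_CUBIC))
E
```

```text
time: 27.6
tcp_pos: [357.7, -585.0, 185.2]
ee_rot: [-88.9, -1.1, -90.6]
force: [0.2, -0.5, 0.1]
gripper_width: 0.4
```

View pics/ecscene.png

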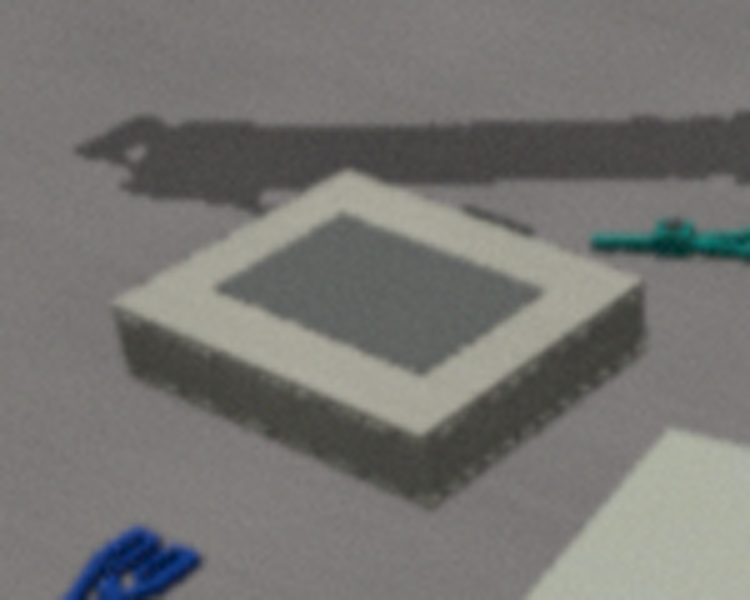

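View pics/edscene.png

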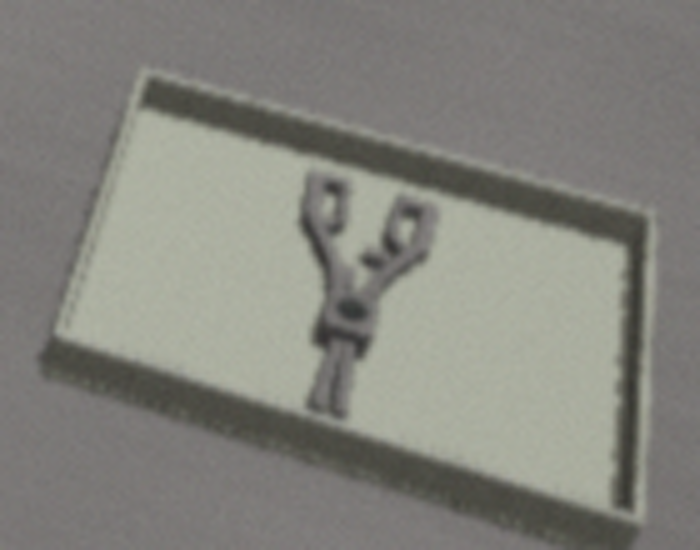

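View pics/etop.png

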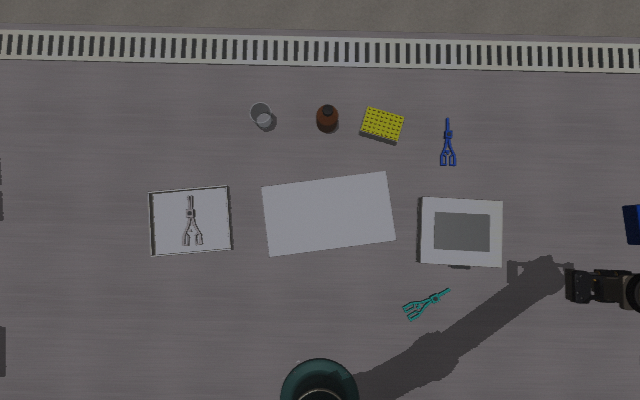

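View pics/escene.png

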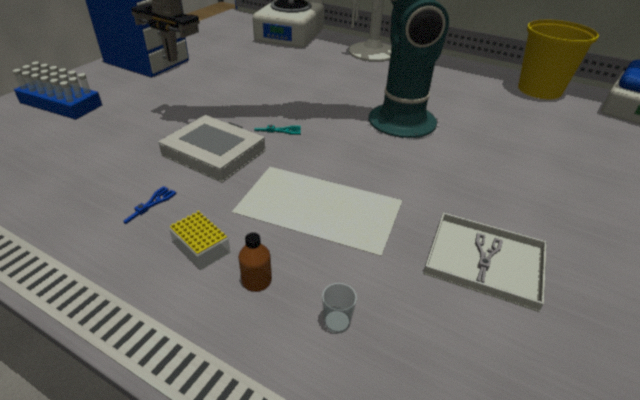

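```bash
python3 -m pendant '[{"xyz":[0,0,0],"twist":[0,0,0],"hand":0.1},{"xyz":[0,0,0],"twist":[0,0,0],"hand":0.1}]' | head -4; python3 -c "
from bench import job
print(job.sign_off())"
```

```text
time: 27.87
tcp_pos: [359.7, -580.9, 185.3]
ee_rot: [-88.9, -1.0, -90.3]
force: [0.1, 0.6, 0.2]
the job is handed in; nothing more can be done
None
```

The three clamps are sorted and the lid is shut. I handed the job in at 27.9 s of the 72 s allowed; it reported no verdict.

| Clamp (position on the mat) | Squeeze result | Where it went |
|---|---|---|
| Right | gave to 46.7 mm, then sprang open | dish, laid flat |
| Middle | stopped at 48.9 mm with the fingers set to 46.9 mm | case |
| Left | stopped at 49.6 mm with the fingers set to 46.9 mm | case |

**Last checks:**
- The final pictures show the lid flush on the rim. The fingertip measured 46.1 mm high when pressing on it; a shut lid's top should be about 46.5 mm.
- The clamp lies flat inside the dish.
- Before the lid was closed, both locked clamps lay flat inside the case walls.
- The bottle, rack and beaker look unmoved, and the gripper is clear of everything.

**What disagreed:**
- The middle clamp read slightly under the 49.5 mm limit, probably because the fixed grip is stronger than a light squeeze. I judged it locked because it stopped short of where the fingers were told to go, while the right clamp followed them all the way.
- While I squeezed the middle clamp, a small downward step briefly gave 25 N at the wrist. The final press on the lid reached about 63 N vertically, below the 120 N wrist limit.
- The arm drifted a few millimetres between rows, about 15 mm at worst while placing the first clamp. I corrected it each time before releasing a clamp.

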